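Lay out oximeters and tubes at the test bench

TASK

Lay out the test bench for the next session: unstack the finger oximeters and stand each upright on the flat blue bench mat, and put the aluminium spacer plates from between them squarely on the empty wooden stand in a pile of their own. Carry the flip-top caddy level to the grey tray, hold its mouth low over the tray and tip it just far enough (nowhere near upside down) for the flap to swing open and all the sample tubes to slide out into the tray. Stand the emptied caddy back upright on the middle of its cork pad, flap shut.

Things in the scene. Friction and masses are not known exactly. Their poses are not given: they have to be found in the camera images.
- stack_stand: A low wooden stand: a thin strip with two cross bearers, 130 mm along its x, 42 mm along its y, top at 20 mm; fixed. Origin under its centre. The stack stands on this one.
- pile_stand: A low wooden stand: a thin strip with two cross bearers, 130 mm along its x, 42 mm along its y, top at 20 mm; fixed. Origin under its centre. This one is empty at the start: the spacer plates are to be piled here.
- mat: Flat blue bench mat (firm), 180 mm along x, 170 mm along y, 3 mm thick, fixed. Origin under its centre.
- pad: Cork pad on which the caddy stands, 150 mm along x, 110 mm along y, 3 mm thick, fixed. Origin under its centre.
- tray: Grey open tray, 170 mm along x, 160 mm along y, 48 mm high (rim bead to 52 mm), walls and floor 5 mm thick, fixed. Origin under its centre.
- caddy: Steel flip-top caddy, loose, about 0.25 kg: a box 102 mm long (x), 56 mm wide (y, grip across it), 42 mm high; origin at the centre of its underside. Its -x end is the open mouth (floor edge at x = -51, z = 4 mm), shut only by the flap. Inside it is polished: with the mouth tipped down, tubes slide from about 20 degrees and all are out by about 45.
- caddy_flap (a joint): The caddy's flap, hung from a hinge along the top edge of the mouth end, 36 mm tall, no latch; 0 = shut, grows as its lower edge swings outward, stop at 1.6. It falls shut when the caddy is level, swings open by its weight as the mouth is tipped down, and the sliding tubes push it further. A tube needs the mouth some 80 mm above the tray floor to fall clear.
- spacer_1: Rigid aluminium spacer plate, 140 mm along x, 60 mm along y, 8 mm thick, 0.16 kg, loose; origin at the centre of its underside. At the start the lowest plate in the stack.
- tube_1: Capped plastic sample tube, 72 mm long (y), 13 mm thick (it does not roll), loose; origin at its underside, midway along. At the start lies inside the caddy along the caddy's length; two or three tubes are present.
- spacer_2: Rigid aluminium spacer plate, 140 mm along x, 60 mm along y, 8 mm thick, 0.16 kg, loose; origin at the centre of its underside. At the start the middle plate in the stack.
- tube_2: Capped plastic sample tube, 72 mm long (y), 13 mm thick (it does not roll), loose; origin at its underside, midway along. At the start lies inside the caddy along the caddy's length; two or three tubes are present.
- spacer_3: Rigid aluminium spacer plate, 140 mm along x, 60 mm along y, 8 mm thick, 0.16 kg, loose; origin at the centre of its underside. At the start the topmost plate in the stack.
- tube_3: Capped plastic sample tube, 72 mm long (y), 13 mm thick (it does not roll), loose; origin at its underside, midway along. At the start lies inside the caddy along the caddy's length; two or three tubes are present.
- oximeter_1: Finger oximeter, a small rounded black and white case, 33 mm wide (x), 60 mm long (y), 28 mm high, 0.055 kg, loose; origin at the centre of its underside, z up through the black top. At the start it stands, its length along the plate, in the middle of spacer_1.
- oximeter_2: Finger oximeter, a small rounded black and white case, 33 mm wide (x), 60 mm long (y), 28 mm high, 0.055 kg, loose; origin at the centre of its underside, z up through the black top. At the start it stands, its length along the plate, in the middle of spacer_2.
- oximeter_3: Finger oximeter, a small rounded black and white case, 33 mm wide (x), 60 mm long (y), 28 mm high, 0.055 kg, loose; origin at the centre of its underside, z up through the black top. At the start it stands, its length along the plate, on one half of spacer_3, the top plate; one or both of oximeter_3 and oximeter_4 are present.
- oximeter_4: Finger oximeter, a small rounded black and white case, 33 mm wide (x), 60 mm long (y), 28 mm high, 0.055 kg, loose; origin at the centre of its underside, z up through the black top. At the start it stands, its length along the plate, on one half of spacer_3, the top plate; one or both of oximeter_3 and oximeter_4 are present.
Mind the look-alikes: they are no part of the job. Leave any purple look-alike of the pile_stand alone.

How it is judged:
By the outcome, as a careful person would: the job done as asked, in the order asked, and still so for the second after the job is handed in, with the robot touching nothing.
Of oximeter_3, oximeter_4 only 1 to 2 are there at a start; the rules pass over those that are not, and their reading is None.
Of tube_1, tube_2, tube_3 only 2 to 3 are there at a start; the rules pass over those that are not, and their reading is None.
At some moment in a run one of caddy may be knocked a few centimetres aside while the robot is not near it.
It also fails if it takes over 208 s, if anything falls off the work surface, if the arm or the gripper's body presses on something with over 40 N, if the wrist force passes 120 N, or if a joint passes its speed limit or range.

ROBOT

A 6-joint arm with a two-finger parallel gripper is mounted at the origin on a cart in front of the work surface, level with it; the furniture and walls round the work are solid. World frame = base frame: x ahead of the robot, y to its left, z up, the work surface at z = 0. Lengths are in m, angles in rad, forces in N, time in s.
With the tool pointing down it reaches from about 0.375 to 0.825 m from the base axis. Payload 5.5 kg.
Tool frame: the origin (TCP) lies at the very end of the fingers, on their centre line; the grasp point (between the pads) lies 19 mm behind it (pinch_z is the distance from the TCP to the grasp point, in m); z points along the fingers, y is the direction in which the jaws open and shut (so a half turn about z gives the same grasp; the last joint's range is limited). The gripper opens to 85 mm and grips with 20 to 120 N. Pads are 22 mm wide; open, the fingers measure 114 mm over their backs; the gripper's body (76 mm by 85 mm) begins 54 mm behind the grasp point. The pads swing forward as they close: fully open they stand 13 mm farther back than shut.
Start: joints at [-1.269, 0.314, -0.047, 1.21, 0, 1.571], TCP at [0.178, -0.573, 0.231] pointing down, gripper open.
Joint ranges: [-2.67, 2.67], [-0.69, 1.73], [-1.03, 1.25], [-2.08, 2.16], [-1.42, 1.45], [-3.14, 3.14]. Speed limits (rad/s): [2.39, 2.39, 3.01, 3.14, 3.14, 3.14].

INTERFACE

Orientations are given as a rotation vector (axis times angle).
In Python, from rig import sense, camera, calibration, hand_in, pinch_z gives the robot as it stands.
- The arm moves only by the shell command python3 -m handwheel 'ROWS' [OPENING]. ROWS is a JSON object of lists of equal length, an entry for each row: "dp": the shift along the tool's x, y, z in cm, a list of three; "delta_rot": the turn, a rotation vector about the tool's x, y, z in rad, a list of three. In form: {"dp": [[dx, dy, dz], ...], "delta_rot": [[wx, wy, wz], ...]}. A call has 1 to 8 rows; each row is the pose to reach, as a shift and turn from the pose commanded when the call began, along the tool's axes at that moment; what a row does not reach only later rows make up. A row lasts 1/12 s, in which the tool goes at most 41.7 mm and 7.16 degrees, less where a joint would pass 70% of its speed; a pose out of reach is approached as far as the arm can. A call with a gripper value outside its range is refused whole. OPENING is the finger opening in cm, from 0 to 8.54, set as the call begins (- or left out, the last holds). The fingers move at their own pace and stop on an object; the grip force is fixed at half the most. Time passes only in rows, so rows that repeat a pose let the fingers close. It gives the time, the measured TCP pose, the force and the opening at its end, in the units of the state.
- sense(): the state, without advancing time (a new reading comes with each control period).
- camera(name): name is "scene" or "top" or "wrist"; returns the picture (420x560x3 uint8, red, green, blue); there is no depth.
- calibration(name): a dict with "mtx" (3x3 intrinsics, pixels), "rvec" (rotation vector, rad) and "tvec" (3), from world to camera coordinates, as OpenCV has them. Camera axes: x right, y down, z forward; pixel columns grow to the right and rows downward; lengths in m; the calibration is good to about 2 mm. A picture is of the moment at which its call begins: read the wrist's pose just before it. calibration takes no time and is no camera call; for the wrist camera it gives the pose at the moment of the call.
- hand_in(): hands the job in, once; it reports no verdict.
The state is a dict: "t": time; "qpos": joint angles; "qvel": joint speeds; "joint_efforts": joint torques, N m; "ee_pos": TCP position; "tool_rot": TCP orientation; "force": force on the tool from outside, world axes, zero at the start; "moment": the same for the moment, N m; "opening": finger opening in m.
Only numpy, scipy, OpenCV 4.12 (cv2) and the standard library are available. Lean on these libraries where they do the work, as an engineer would, in place of code of your own. Each camera call takes 0.05 s, during which the arm holds its last target.

## Working session

There is one attempt and no reset: what is moved stays moved. The work goes in short steps, Python scripts to look and compute and a shell command to move; the robot and the scene stay as the last step left them, time stands still between calls to the robot, and variables do not carry over. Pictures are saved under pics/ and viewed, and the job is handed in when it is done.

```bash
ls; mkdir -p pics
python3 - <<'E'
from rig import sense,camera,calibration,pinch_z
import cv2
s=sense(); print({k:(v if not hasattr(v,'tolist') else v.tolist()) for k,v in s.items()}); print(pinch_z)
for n in ("scene","top","wrist"):
    c=calibration(n); print(n,c)
    im=camera(n); cv2.imwrite(f"pics/a_{n}.png",im[:,:,::-1])
E
```

```text
pics
{'t': 0.0, 'qpos': [-1.269036254556822, 0.3142431924030751, -0.04808301440607544, 1.2102068555170788, -2.066203092635116e-05, 1.5707970783769818], 'qvel': [0.0007935420916627398, -0.0006663860193100222, 0.0005285520520353892, -0.0012516922916849856, 0.0021654301543751527, -0.0002676756028757641], 'joint_efforts': [7.384848231595242e-05, -53.95945072174072, 33.974339962005615, 0.019317358382977545, 0.00031781674806552473, 1.1051770911763015e-05], 'ee_pos': [0.17814009565752892, -0.5723316208532454, 0.23042255597187777], 'tool_rot': [-3.1042073125221146, -0.47194847075023044, 0.0004418965539710914], 'force': [-0.8902771403215615, -0.47834843801252935, 0.34016766990876596], 'moment': [0.029973430547137827, -0.013302356325719623, -0.014626744326499456], 'opening': 0.0852583882409411}
0.0187
scene {'mtx': array([[415.88257261,   0.        , 268.77063833],
       [  0.        , 415.88257261, 209.02066893],
       [  0.        ,   0.        ,   1.        ]]), 'rvec': array([ 1.06370721, -2.04363608,  1.25304671]), 'tvec': array([0.3282657 , 0.27835217, 0.80158439])}
top {'mtx': array([[409.64294512,   0.        , 276.91724094],
       [  0.        , 409.64294512, 207.71344766],
       [  0.        ,   0.        ,   1.        ]]), 'rvec': array([ 2.12883956, -2.18948681,  0.10721945]), 'tvec': array([0.03626097, 0.55264972, 1.14548819])}
wrist {'mtx': array([[297.17762916,   0.        , 278.11207982],
       [  0.        , 297.17762916, 212.31865257],
       [  0.        ,   0.        ,   1.        ]]), 'rvec': array([-2.34727146,  1.72825815,  0.23668647]), 'tvec': array([-0.60024272, -0.0352294 ,  0.3796696 ])}
```

View pics/a_top.png

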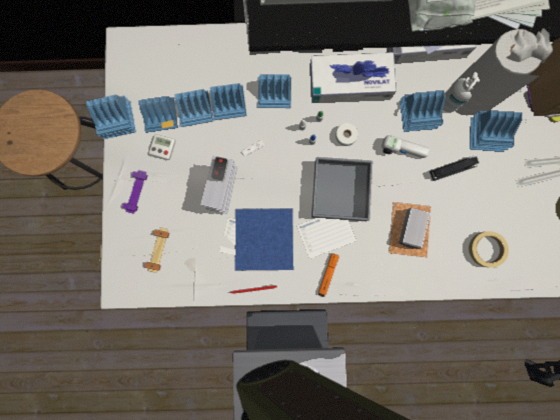

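View pics/a_scene.png

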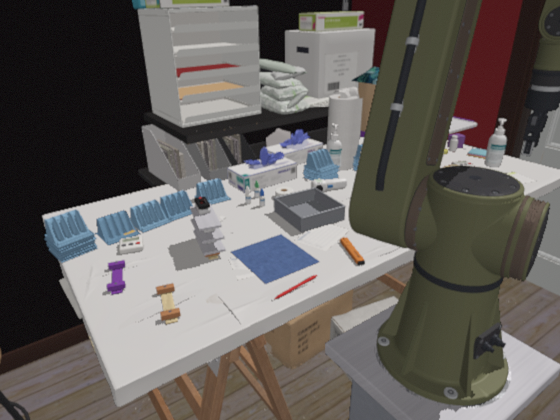

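View pics/a_wrist.png

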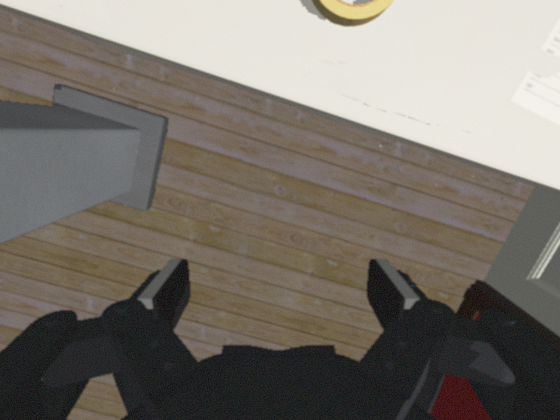

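```bash
cat > h.py <<'E'
import numpy as np, cv2
from rig import sense,camera,calibration,hand_in
from scipy.spatial.transform import Rotation as R
def K(n):
    c=calibration(n); return np.array(c['mtx']),R.from_rotvec(c['rvec']).as_matrix(),np.array(c['tvec'])
def proj(n,P,k=None):
    m,r,t=k or K(n); q=(np.atleast_2d(P)@r.T+t)@m.T; return q[:,:2]/q[:,2:]
def ray(n,uv,k=None):
    m,r,t=k or K(n); d=r.T@np.linalg.inv(m)@np.array([uv[0],uv[1],1.]); return -r.T@t,d/np.linalg.norm(d)
def onz(n,uv,z,k=None):
    o,d=ray(n,uv,k); return o+d*(z-o[2])/d[2]
def tri(obs):
    # obs list of (name,uv[,k])
    A=np.zeros((3,3));b=np.zeros(3);L=[]
    for ob in obs:
        o,d=ray(*ob); P=np.eye(3)-np.outer(d,d);A+=P;b+=P@o;L.append((o,P))
    x=np.linalg.solve(A,b); return x,[float(np.linalg.norm(P@(x-o))) for o,P in L]
def crop(n,x0,y0,x1,y1,f,name,im=None):
    im=camera(n) if im is None else im
    c=cv2.resize(np.ascontiguousarray(im[y0:y1,x0:x1,::-1]),None,fx=f,fy=f,interpolation=cv2.INTER_CUBIC)
    step=10 if (x1-x0)<140 else 20
    for u in range((x0//step+1)*step,x1,step):
        cv2.line(c,(int((u-x0)*f),0),(int((u-x0)*f),5),(0,0,255),1); cv2.putText(c,str(u),(int((u-x0)*f)-10,16),0,.35,(0,0,255),1)
    for v in range((y0//step+1)*step,y1,step):
        cv2.line(c,(0,int((v-y0)*f)),(5,int((v-y0)*f)),(0,0,255),1); cv2.putText(c,str(v),(7,int((v-y0)*f)+4),0,.35,(0,0,255),1)
    cv2.imwrite("pics/"+name+".png",c)
def pose(x,y,yaw,z=None):
    """tool down, tool-y (jaw) axis direction at angle yaw (world)"""
    yv=np.array([np.cos(yaw),np.sin(yaw),0]);zv=np.array([0,0,-1.]);xv=np.cross(yv,zv)
    return np.column_stack([xv,yv,zv])
def cmd(p,Rm,cur=None):
    s=sense(); R0=R.from_rotvec(s['tool_rot']).as_matrix(); p0=np.array(s['ee_pos'])
    if cur: p0,R0=cur
    dp=R0.T@(np.array(p)-p0)*100; w=R.from_matrix(R0.T@Rm).as_rotvec()
    print("dp",dp.round(2).tolist(),"rot",w.round(4).tolist(),"rows",round(max(np.linalg.norm(dp)/4.17,np.degrees(np.linalg.norm(w))/7.16),1),"t",round(s['t'],2))
def go(x,y,z,yaw):
    # choose yaw or yaw+pi by smaller turn
    s=sense(); R0=R.from_rotvec(s['tool_rot']).as_matrix()
    best=min((yaw,yaw+np.pi),key=lambda a: np.linalg.norm(R.from_matrix(R0.T@pose(0,0,a)).as_rotvec()))
    cmd([x,y,z],pose(0,0,best))
def st():
    s=sense();print("t",round(s['t'],2),"p",np.round(s['ee_pos'],4),"q",np.round(s['qpos'],2),"F",np.round(s['force'],1),"op",round(s['opening'],4))
E
python3 - <<'E'
from h import *
t=cv2.imread('pics/a_top.png')[:,:,::-1];s=cv2.imread('pics/a_scene.png')[:,:,::-1]
crop('top',110,130,300,290,4,'c1',t);crop('top',300,140,440,280,4,'c2',t)
crop('scene',100,180,260,320,4,'c3',s)
for uv in [(158,250),(134,192),(264,239),(342,189),(411,228),(218,185)]: print(uv,onz('top',uv,0.01).round(3))
print(onz('scene',(169,303),.01),onz('scene',(117,278),.01))
E
```

```text
(158, 250) [0.442 0.369 0.01 ]
(134, 192) [0.614 0.441 0.01 ]
(264, 239) [0.466 0.061 0.01 ]
(342, 189) [ 0.605 -0.171  0.01 ]
(411, 228) [ 0.486 -0.365  0.01 ]
(218, 185) [0.628 0.193 0.01 ]
[0.43947573 0.37168905 0.01      ] [0.60817131 0.44042526 0.01      ]
```

View pics/c1.png

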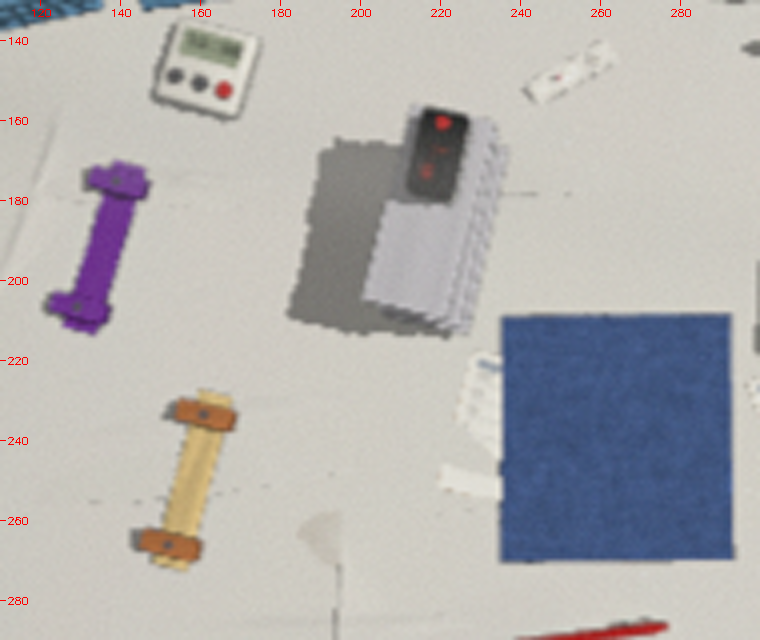

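View pics/c2.png

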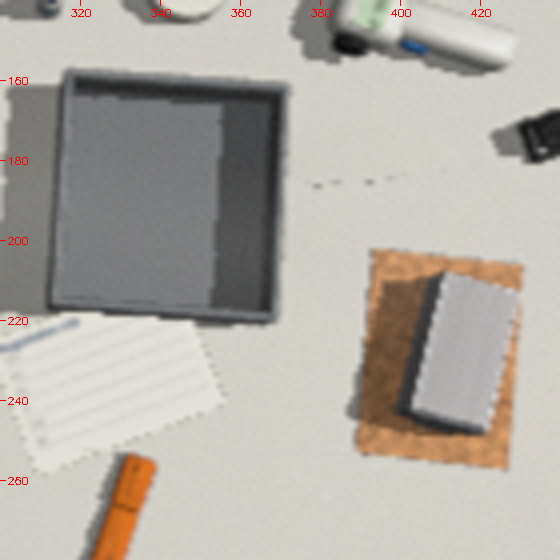

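View pics/c3.png

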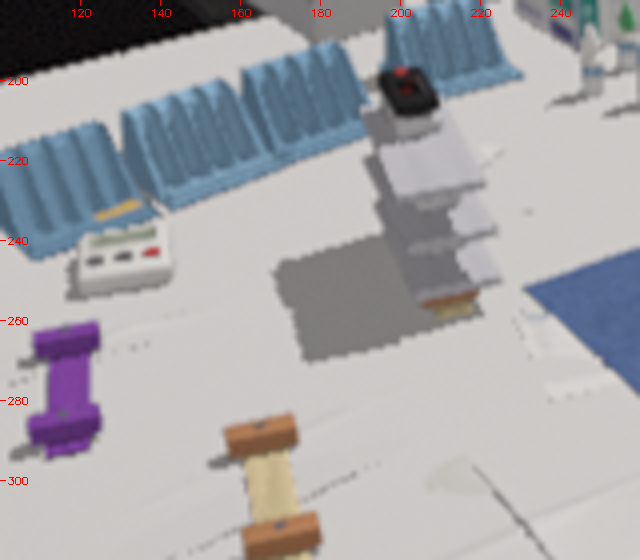

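Run:
```python
from h import *
m,r,t=K('wrist'); s=sense(); R0=R.from_rotvec(s['tool_rot']).as_matrix()
c=-r.T@t; print("cam in tool",R0.T@(c-s['ee_pos']),"cam axes in tool\n",(R0.T@r.T).round(3))
print(R0.round(3))
# stack yaw estimate
for uv in [(201,204.5),(220.5,211.5),(228,156)]: print(onz('top',uv,.1))
a=onz('top',(212,182),.1);b=onz('top',(201,204.5),.1);print(np.arctan2(*(a-b)[[1,0]]))
# stand: axis ends
a=onz('top',(163.5,229),.02);b=onz('top',(153,272),.02);print(a,b,np.linalg.norm(a-b),np.arctan2(*(a-b)[[1,0]]))
go(.50,.19,.30,1.9)
```

```text
cam in tool [ 0.06729274  0.00098407 -0.14405445] cam axes in tool
 [[-0.    -0.964 -0.267]
 [ 1.    -0.001  0.   ]
 [-0.    -0.267  0.964]]
[[ 0.955  0.297 -0.   ]
 [ 0.297 -0.955  0.001]
 [ 0.    -0.001 -1.   ]]
[0.56044206 0.22547313 0.1       ]
[0.53985831 0.17278912 0.1       ]
[0.69231702 0.15031317 0.1       ]
-0.4639515519498786
[0.50218279 0.3503228  0.02      ] [0.3799923  0.38004955 0.02      ] 0.12575450409778102 -0.2386459937928829
dp [53.39, -63.25, -6.85] rot [-0.0013, -0.0, -0.0274] rows 19.9 t 0.15
```

Run:
```python
from h import *
go(.61,.20,.30,-1.94)
```

```text
dp [64.19, -60.93, -6.85] rot [-0.0013, 0.0004, 0.671] rows 21.3 t 0.15
```

```bash
python3 -m handwheel '{"dp":[[20,-20,-7],[64,-61,-7],[64,-61,-7],[64,-61,-7],[64,-61,-7],[64,-61,-7],[64,-61,-7],[64,-61,-7]],"delta_rot":[[0,0,0],[0,0,0.67],[0,0,0.67],[0,0,0.67],[0,0,0.67],[0,0,0.67],[0,0,0.67],[0,0,0.67]]}'
python3 - <<'E'
from h import *
st();go(.61,.20,.30,-1.94)
E
```

```text
t: 0.82
ee_pos: [0.3341, -0.2911, 0.2613]
tool_rot: [-3.087, 0.582, -0.0]
force: [1.5, 0.6, 0.1]
opening: 0.0852
t 0.82 p [ 0.3341 -0.2911  0.2613] q [-0.72  0.01 -0.34  1.22  0.    2.8 ] F [1.5 0.6 0.1] op 0.0852
dp [7.82, -55.79, -3.86] rot [-0.0, -0.0001, -0.0033] rows 13.5 t 0.82
```

```bash
python3 -m handwheel '{"dp":[[8,-56,-4],[8,-56,-4],[8,-56,-4],[8,-56,-4],[8,-56,-4],[8,-56,-4],[8,-56,-4],[8,-56,-4]],"delta_rot":[[0,0,-1],[0,0,-1],[0,0,-1],[0,0,-1],[0,0,-1],[0,0,-1],[0,0,-1],[0,0,-1]]}'
python3 - <<'E'
from h import *
st();cmd([.61,.20,.30],pose(0,0,1.2))
E
```

```text
t: 1.48
ee_pos: [0.4966, -0.0005, 0.2849]
tool_rot: [2.983, 0.986, 0.0]
force: [0.4, -0.9, 0.8]
opening: 0.0857
t 1.48 p [ 0.4966 -0.0005  0.2849] q [-0.    0.1  -0.19  1.28 -0.    2.5 ] F [ 0.4 -0.9  0.8] op 0.0857
dp [21.05, -9.35, -1.51] rot [0.0002, 0.0002, -2.1324] rows 17.1 t 1.48
```

```bash
python3 -m handwheel '{"dp":[[21,-9.3,-1.5],[21,-9.3,-1.5],[21,-9.3,-1.5],[21,-9.3,-1.5],[21,-9.3,-1.5],[21,-9.3,-1.5],[21,-9.3,-1.5],[21,-9.3,-1.5]],"delta_rot":[[0,0,-2.13],[0,0,-2.13],[0,0,-2.13],[0,0,-2.13],[0,0,-2.13],[0,0,-2.13],[0,0,-2.13],[0,0,-2.13]]}'
python3 - <<'E'
from h import *
st();cmd([.61,.20,.30],pose(0,0,1.2))
E
```

```text
t: 2.15
ee_pos: [0.611, 0.1982, 0.2985]
tool_rot: [-2.142, -2.297, 0.002]
force: [1.1, -0.7, 0.5]
opening: 0.0852
t 2.15 p [0.611  0.1982 0.2985] q [0.31 0.38 0.2  1.39 0.   1.81] F [ 1.1 -0.7  0.5] op 0.0852
dp [0.18, -0.09, -0.15] rot [-0.0014, -0.0005, -1.1303] rows 9.0 t 2.15
```

```bash
python3 -m handwheel '{"dp":[[0,0,0],[0,0,0],[0,0,0],[0,0,0],[0,0,0],[0,0,0],[0,0,0],[0,0,0]],"delta_rot":[[0,0,-1.13],[0,0,-1.13],[0,0,-1.13],[0,0,-1.13],[0,0,-1.13],[0,0,-1.13],[0,0,-1.13],[0,0,-1.13]]}' >/dev/null
python3 -m handwheel '{"dp":[[0,0,0],[0,0,0],[0,0,0]],"delta_rot":[[0,0,-0.13],[0,0,-0.13],[0,0,-0.13]]}'
python3 - <<'E'
from h import *
st();print(K('wrist'));im=camera('wrist');np.save('w1.npy',im);crop('wrist',0,0,560,420,1.4,'w1',im)
E
```

```text
t: 3.07
ee_pos: [0.6105, 0.1964, 0.2995]
tool_rot: [-0.598, -3.084, 0.0]
force: [0.3, 0.1, 0.6]
opening: 0.085
t 3.07 p [0.6105 0.1964 0.2995] q [0.31 0.38 0.2  1.39 0.   0.69] F [0.3 0.1 0.6] op 0.085
(array([[297.17762916,   0.        , 278.11207982],
       [  0.        , 297.17762916, 212.31865257],
       [  0.        ,   0.        ,   1.        ]]), array([[ 3.74084958e-01,  9.27394121e-01, -7.67784280e-04],
       [ 8.93768083e-01, -3.60299989e-01,  2.67137666e-01],
       [ 2.47465268e-01, -1.00618403e-01, -9.63658071e-01]]), array([-0.40918359, -0.52861403,  0.31409483]))
```

View pics/w1.png

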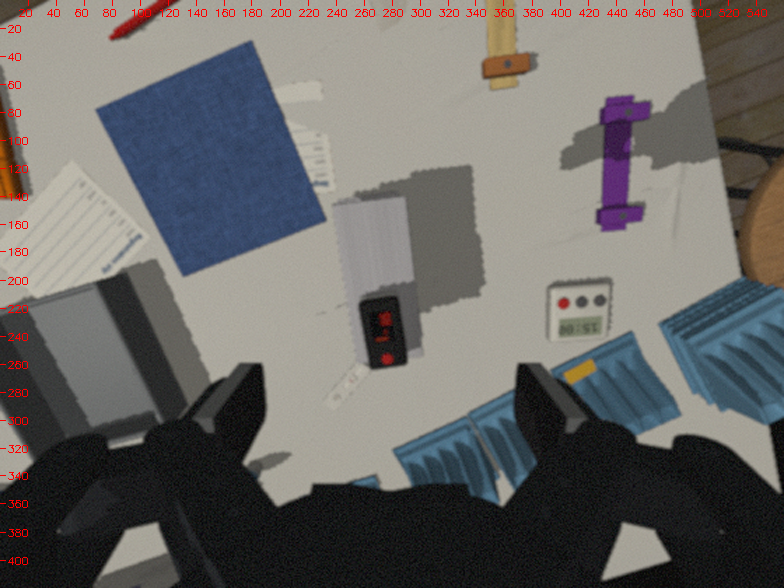

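Run:
```python
from h import *
im=np.load('w1.npy');crop('wrist',220,130,320,275,4,'w1c',im)
```

```text
(no output)
```

View pics/w1c.png

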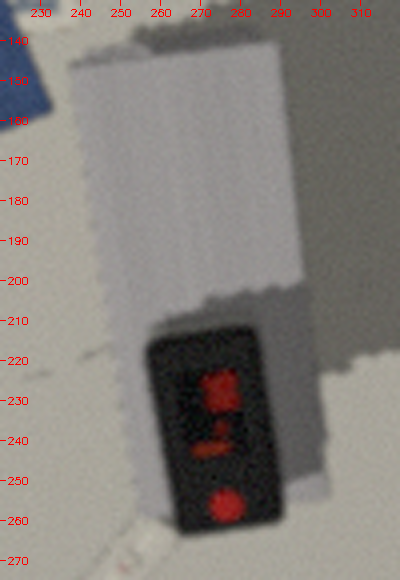

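Run:
```python
from h import *
c=lambda p:(220+p[0]/4,130+p[1]/4)
k=K('wrist')
pl=[onz('wrist',c(p),.1,k) for p in [(70,62),(277,42),(330,500)]]
print(np.round(pl,4)); a,b,d=pl
print("w",np.linalg.norm(a-b),"l",np.linalg.norm(d-b),"yaw",np.arctan2(*(d-b)[[1,0]]),np.arctan2(*(b-a)[[1,0]]))
print("center",(a+d)/2)
ox=[onz('wrist',c(p),.128,k) for p in [(147,345),(258,327),(180,534),(283,520)]]
print(np.round(ox,4),np.mean(ox,0)); 
print("long",np.arctan2(*((ox[2]+ox[3]-ox[0]-ox[1]))[[1,0]]))
# triangulate: oximeter centre and plate corners w/ top
oc=np.mean([c(p) for p in [(147,345),(258,327),(180,534),(283,520)]],0)
print(tri([('wrist',oc,k),('top',(220,168.7))]))
print(tri([('wrist',c((70,62)),k),('top',(220.5,211))]),tri([('wrist',c((277,42)),k),('top',(201,204.5))]))
```

```text
[[0.5463 0.1715 0.1   ]
 [0.5631 0.2277 0.1   ]
 [0.6988 0.1923 0.1   ]]
w 0.058660968421899516 l 0.14031463292694432 yaw -0.255314960425239 1.2809965884836263
center [0.62256491 0.18190804 0.1       ]
[[0.6243 0.1641 0.128 ]
 [0.6309 0.1944 0.128 ]
 [0.6802 0.1506 0.128 ]
 [0.6873 0.1798 0.128 ]] [0.65567909 0.17223176 0.128     ]
long -0.24502096591665284
(array([0.6552536 , 0.17056133, 0.12086458]), [0.0022685598531252435, 0.0022685598531252057])
(array([0.54386985, 0.17216907, 0.09795995]), [0.0025952810269955187, 0.0025952810269955864]) (array([0.56312356, 0.22836874, 0.08375512]), [0.0007247559309089732, 0.0007247559309090302])
```

Run:
```python
from h import *
go(.6555,.172,.16,1.32);go(.6555,.172,.102,1.32)
```

```text
dp [-5.08, -0.58, 13.95] rot [-0.0003, -0.0004, -0.1323] rows 3.6 t 3.12
dp [-5.08, -0.57, 19.75] rot [-0.0003, -0.0004, -0.1323] rows 4.9 t 3.12
```

```bash
python3 -m handwheel '{"dp":[[-5.1,-0.6,5],[-5.1,-0.6,10],[-5.1,-0.6,14],[-5.1,-0.6,16],[-5.1,-0.6,16],[-5.1,-0.6,16],[-5.1,-0.6,16]],"delta_rot":[[0,0,-0.13],[0,0,-0.13],[0,0,-0.13],[0,0,-0.13],[0,0,-0.13],[0,0,-0.13],[0,0,-0.13]]}' 6
python3 - <<'E'
from h import *
st();go(.6555,.172,.102,1.32);crop('wrist',140,150,420,330,2.8,'w2')
E
```

```text
t: 3.7
ee_pos: [0.6561, 0.1721, 0.1411]
tool_rot: [0.393, 3.117, 0.0]
force: [-0.3, -1.1, 0.9]
opening: 0.0601
t 3.7 p [0.6561 0.1721 0.1411] q [0.26 0.5  0.03 1.09 0.   0.51] F [-0.3 -1.1  0.9] op 0.0601
dp [0.06, -0.03, 3.91] rot [0.0003, 0.0003, -0.0] rows 0.9 t 3.7
```

View pics/w2.png

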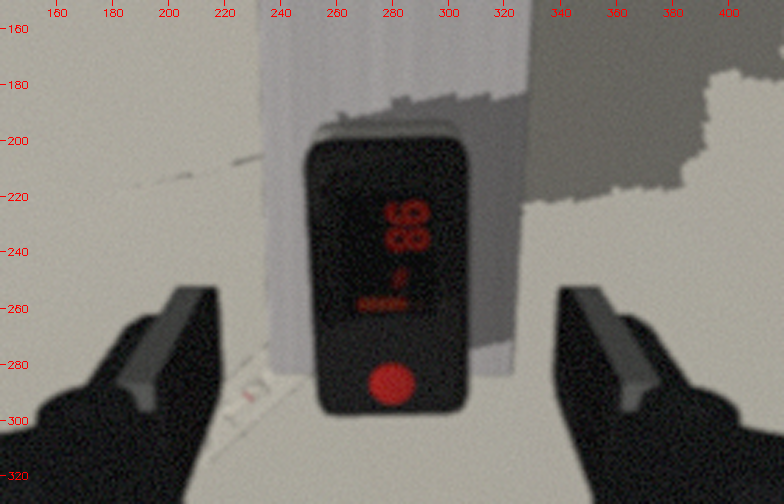

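```bash
python3 -m handwheel '{"dp":[[0,0,3],[0,0,3.9],[0,0,3.9]],"delta_rot":[[0,0,0],[0,0,0],[0,0,0]]}'
python3 -m handwheel '{"dp":[[0,0,0],[0,0,0],[0,0,0],[0,0,0],[0,0,0],[0,0,0]],"delta_rot":[[0,0,0],[0,0,0],[0,0,0],[0,0,0],[0,0,0],[0,0,0]]}' 2
python3 - <<'E'
from h import *
st();k=K('top')
for uv in [(235,209),(293,208.5),(293.5,270),(235,270.5)]: print(onz('top',uv,.003).round(4))
im=np.load('w1.npy')
E
```

```text
t: 4.0
ee_pos: [0.6551, 0.172, 0.1007]
tool_rot: [-0.391, -3.116, 0.001]
force: [-0.0, 0.1, 0.2]
opening: 0.0599
t: 4.5
ee_pos: [0.6573, 0.1722, 0.1031]
tool_rot: [0.391, 3.114, 0.002]
force: [-0.8, 0.4, 7.0]
opening: 0.0321
t 4.5 p [0.6573 0.1722 0.1031] q [ 0.26  0.53 -0.02  1.01 -0.    0.51] F [-0.8  0.4  7. ] op 0.0321
[0.5563 0.1444 0.003 ]
[ 0.5528 -0.0262  0.003 ]
[ 0.3742 -0.0219  0.003 ]
[0.3773 0.1473 0.003 ]
```

```bash
python3 -m handwheel '{"dp":[[0,0,-1],[0,0,-4],[0,0,-8]],"delta_rot":[[0,0,0],[0,0,0],[0,0,0]]}'
python3 - <<'E'
from h import *
st();go(.51,.112,.06,1.571)
E
```

```text
t: 4.75
ee_pos: [0.6532, 0.1713, 0.1787]
tool_rot: [-0.391, -3.111, 0.004]
force: [0.4, 0.6, 0.2]
opening: 0.032
t 4.75 p [0.6532 0.1713 0.1787] q [0.26 0.49 0.08 1.18 0.   0.51] F [0.4 0.6 0.2] op 0.032
dp [12.34, -9.24, 11.98] rot [-0.0025, -0.0065, -0.25] rows 4.7 t 4.75
```

```bash
python3 -m handwheel '{"dp":[[4,-3,0],[8,-6,0],[12.3,-9.2,1],[12.3,-9.2,5],[12.3,-9.2,9],[12.3,-9.2,12],[12.3,-9.2,12]],"delta_rot":[[0,0,-0.1],[0,0,-0.2],[0,0,-0.25],[0,0,-0.25],[0,0,-0.25],[0,0,-0.25],[0,0,-0.25]]}'
python3 - <<'E'
from h import *
st();go(.51,.112,.0075,1.571)
E
```

```text
t: 5.33
ee_pos: [0.5081, 0.1117, 0.0556]
tool_rot: [-0.0, -3.132, 0.003]
force: [-2.0, -0.4, -0.6]
opening: 0.0322
t 5.33 p [0.5081 0.1117 0.0556] q [ 0.22  0.31 -0.48  0.79  0.    0.22] F [-2.  -0.4 -0.6] op 0.0322
dp [-0.24, 0.04, 4.81] rot [-0.0021, -0.0098, -0.0004] rows 1.2 t 5.33
```

```bash
python3 -m handwheel '{"dp":[[0,0,3.5],[0,0,4.5],[0,0,4.5],[0,0,4.5]],"delta_rot":[[0,0,0],[0,0,0],[0,0,0],[0,0,0]]}'
python3 -c "
from h import *
st();go(.51,.112,.0065,1.571)"
```

```text
t: 5.67
ee_pos: [0.5145, 0.1134, 0.017]
tool_rot: [0.0, -3.141, -0.0]
force: [1.0, -0.1, 0.0]
opening: 0.0321
t 5.67 p [0.5145 0.1134 0.017 ] q [ 0.22  0.37 -0.51  0.7   0.    0.22] F [ 1.  -0.1  0. ] op 0.0321
dp [0.45, -0.14, 1.05] rot [0.0, -0.0001, 0.0001] rows 0.3 t 5.67
```

```bash
python3 -m handwheel '{"dp":[[0,0,0.5],[0,0,0.9],[0,0,0.9],[0,0,0.9]],"delta_rot":[[0,0,0],[0,0,0],[0,0,0],[0,0,0]]}'
```

```text
t: 6.0
ee_pos: [0.5142, 0.1133, 0.0073]
tool_rot: [-0.0, 3.141, 0.0]
force: [0.3, 0.6, -0.2]
opening: 0.0319
```

```bash
python3 -m handwheel '{"dp":[[0,0,0.15],[0,0,0.15],[0,0,0.15]],"delta_rot":[[0,0,0],[0,0,0],[0,0,0]]}'
```

```text
t: 6.25
ee_pos: [0.5139, 0.1132, 0.0054]
tool_rot: [-0.0, 3.142, -0.0]
force: [0.1, 1.1, 0.2]
opening: 0.0317
```

```bash
python3 -m handwheel '{"dp":[[0,0,0.1],[0,0,0.1],[0,0,0.1]],"delta_rot":[[0,0,0],[0,0,0],[0,0,0]]}';python3 -c "
from h import *
st();crop('wrist',140,150,420,330,2.8,'w3')"
```

```text
t: 6.5
ee_pos: [0.514, 0.1132, 0.0051]
tool_rot: [-0.0, 3.141, 0.0]
force: [-3.3, -1.0, 7.5]
opening: 0.032
t 6.5 p [0.514  0.1132 0.0051] q [ 0.22  0.38 -0.52  0.67  0.    0.22] F [-3.3 -1.   7.5] op 0.032
```

View pics/w3.png

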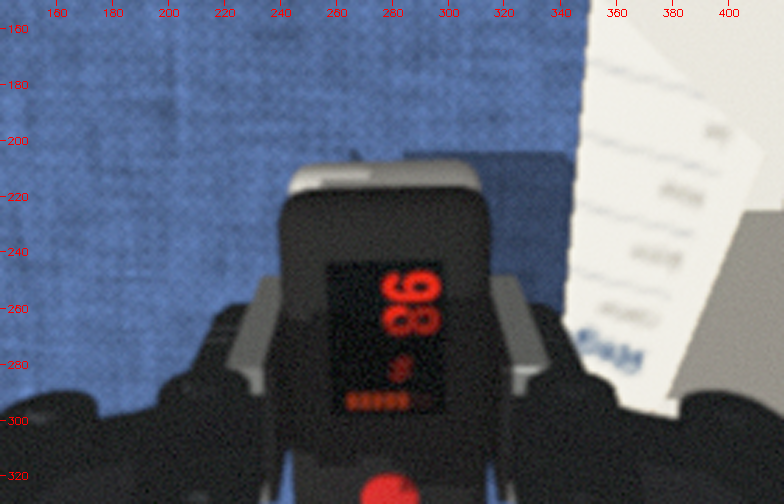

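```bash
python3 -m handwheel '{"dp":[[0,0,-0.1],[0,0,-0.1],[0,0,-0.1],[0,0,-0.1]],"delta_rot":[[0,0,0],[0,0,0],[0,0,0],[0,0,0]]}' 5.5
python3 -m handwheel '{"dp":[[0,0,-4],[0,0,-8],[0,0,-12],[0,0,-16],[0,0,-16]],"delta_rot":[[0,0,0],[0,0,0],[0,0,0],[0,0,0],[0,0,0]]}' 8.5
python3 -c "
from h import *
st();im=camera('wrist');crop('wrist',0,0,560,420,1.4,'w4',im);go(.62,.182,.20,1.321)"
```

```text
t: 6.88
ee_pos: [0.5139, 0.1132, 0.0052]
tool_rot: [0.0, -3.142, 0.0]
force: [-0.3, -0.6, 0.3]
opening: 0.0551
t: 7.3
ee_pos: [0.5186, 0.1142, 0.1733]
tool_rot: [-0.0, 3.13, 0.004]
force: [2.3, 0.0, 0.9]
opening: 0.0851
t 7.3 p [0.5186 0.1142 0.1733] q [ 0.22  0.21 -0.32  1.03 -0.    0.22] F [2.3 0.  0.9] op 0.0851
dp [-10.3, 6.81, -2.9] rot [0.0029, 0.0082, 0.25] rows 3.0 t 7.35
```

View pics/w4.png

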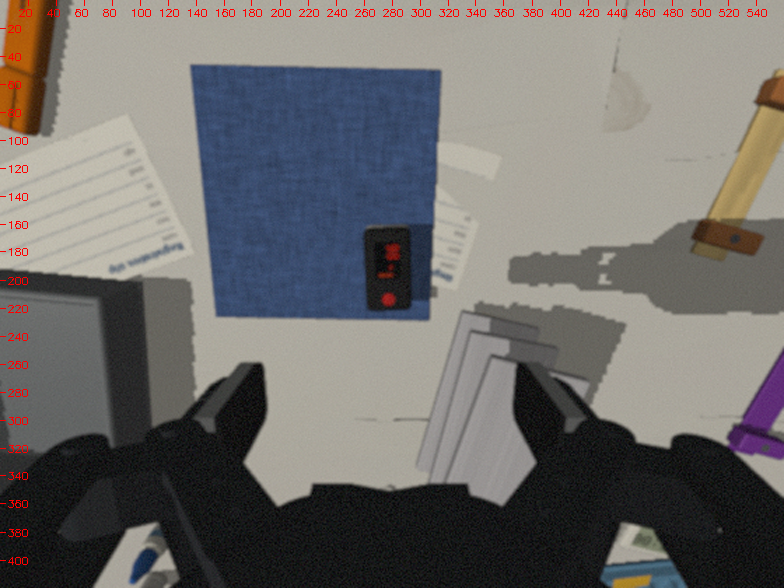

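```bash
python3 -m handwheel '{"dp":[[-2,2,-3],[-6,4,-3],[-10.5,6.8,-3],[-10.5,6.8,-3],[-10.5,6.8,-3],[-10.5,6.8,-3]],"delta_rot":[[0,0,0.1],[0,0,0.2],[0,0,0.25],[0,0,0.25],[0,0,0.25],[0,0,0.25]]}'
python3 -c "
from h import *
st();im=camera('wrist');crop('wrist',130,90,430,320,2.6,'w5',im);go(.6226,.182,.073,1.321)"
```

```text
t: 7.85
ee_pos: [0.6181, 0.1812, 0.1932]
tool_rot: [-0.39, -3.114, 0.002]
force: [-0.9, 0.3, -0.0]
opening: 0.0852
t 7.85 p [0.6181 0.1812 0.1932] q [ 0.29  0.42  0.01  1.17 -0.    0.53] F [-0.9  0.3 -0. ] op 0.0852
dp [-0.5, 0.27, 12.07] rot [-0.0018, -0.0028, 0.0003] rows 2.9 t 7.9
```

View pics/w5.png

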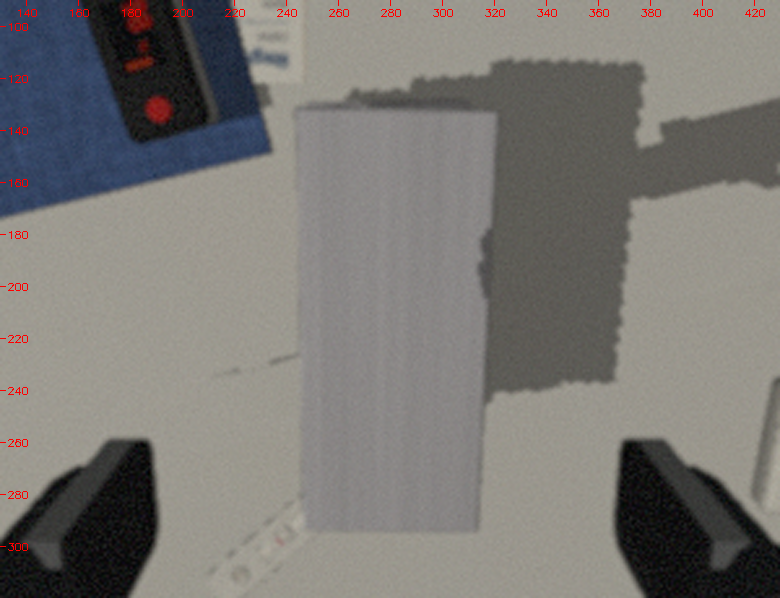

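```bash
python3 -c "
from h import *
c=lambda p:(130+p[0]/2.6,90+p[1]/2.6)
P=[onz('wrist',c(p),.1) for p in [(296,108),(496,113),(306,529),(479,530)]]
print(np.round(P,4),np.mean(P,0))
d=P[2]+P[3]-P[0]-P[1];print(np.arctan2(d[1],d[0]),np.linalg.norm(d)/2,np.linalg.norm(P[0]-P[1]),np.linalg.norm(P[2]-P[3]))
m=np.mean(P,0);go(m[0],m[1],.073,np.arctan2(d[1],d[0])+np.pi/2);st()
# pile stand from earlier wrist view? top
for uv in [(168,231.5),(147.5,267)]: print(onz('top',uv,.02))
"
```

```text
[[0.5463 0.1702 0.1   ]
 [0.5624 0.2275 0.1   ]
 [0.682  0.1347 0.1   ]
 [0.6971 0.1925 0.1   ]] [0.62193777 0.18119057 0.1       ]
-0.25505267972403733 0.13975559354312903 0.05950935238430268 0.0597474252033597
dp [-0.45, 0.18, 12.07] rot [-0.0018, -0.0028, 0.0055] rows 2.9 t 7.9
t 7.9 p [0.6175 0.1807 0.1937] q [ 0.28  0.41  0.01  1.17 -0.    0.53] F [-0.   0.3  0.5] op 0.0851
[0.49458785 0.3372587  0.02      ]
[0.39458129 0.39593786 0.02      ]
```

```bash
python3 -m handwheel '{"dp":[[-0.1,0.1,4],[-0.1,0.1,8],[-0.1,0.1,9.5],[-0.1,0.1,9.5],[-0.1,0.1,9.5]],"delta_rot":[[0,0,0],[0,0,0],[0,0,0],[0,0,0],[0,0,0]]}'
python3 -c "
from h import *
st();go(.622,.1812,.073,1.318)"
```

```text
t: 8.32
ee_pos: [0.6183, 0.1809, 0.0998]
tool_rot: [-0.392, -3.115, 0.002]
force: [0.9, 0.3, 0.4]
opening: 0.0856
t 8.32 p [0.6183 0.1809 0.0998] q [ 0.28  0.47 -0.12  0.98 -0.    0.53] F [0.9 0.3 0.4] op 0.0856
dp [-0.36, 0.12, 2.68] rot [-0.0015, -0.0024, 0.0026] rows 0.6 t 8.32
```

```bash
python3 -m handwheel '{"dp":[[-0.1,0.1,2.6],[-0.1,0.1,2.6],[-0.1,0.1,2.6]],"delta_rot":[[0,0,0],[0,0,0],[0,0,0]]}'
python3 -c "
from h import *
st();crop('wrist',130,90,430,320,2.6,'w6')"
```

```text
t: 8.57
ee_pos: [0.621, 0.1823, 0.0754]
tool_rot: [-0.392, -3.117, 0.0]
force: [-0.4, 0.2, 1.5]
opening: 0.0848
t 8.57 p [0.621  0.1823 0.0754] q [ 0.29  0.5  -0.14  0.93 -0.    0.54] F [-0.4  0.2  1.5] op 0.0848
```

View pics/w6.png

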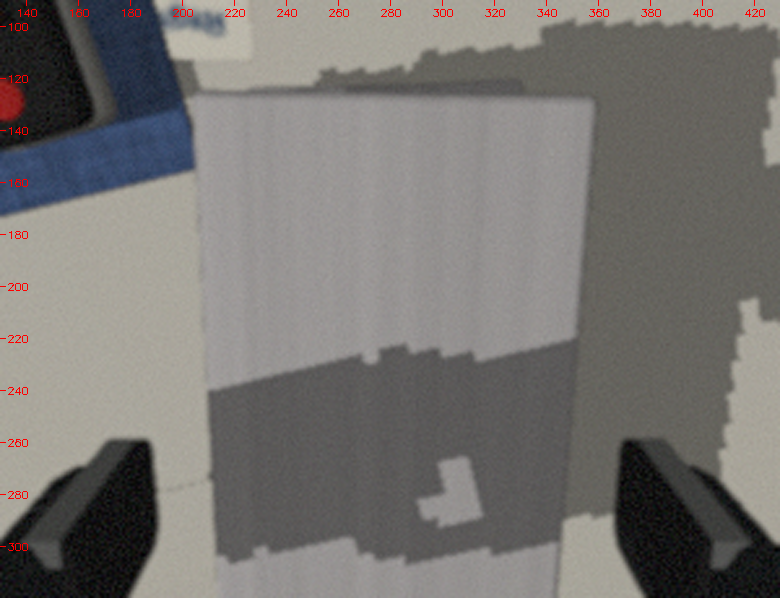

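```bash
python3 -m handwheel '{"dp":[[0,0,0],[0,0,0],[0,0,0],[0,0,0],[0,0,0]],"delta_rot":[[0,0,0],[0,0,0],[0,0,0],[0,0,0],[0,0,0]]}' 5
python3 -m handwheel '{"dp":[[0,0,-1],[0,0,-1],[0,0,-1]],"delta_rot":[[0,0,0],[0,0,0],[0,0,0]]}' 
python3 -c "
from h import *
st();crop('scene',150,180,260,290,5,'s1')"
```

```text
t: 9.03
ee_pos: [0.6222, 0.1826, 0.0763]
tool_rot: [0.392, 3.115, 0.001]
force: [-1.3, -1.1, 7.4]
opening: 0.0589
t: 9.28
ee_pos: [0.6221, 0.1829, 0.0854]
tool_rot: [0.391, 3.115, 0.001]
force: [0.7, -0.5, -1.6]
opening: 0.0587
t 9.28 p [0.6221 0.1829 0.0854] q [ 0.29  0.49 -0.13  0.95  0.    0.54] F [ 0.7 -0.5 -1.6] op 0.0587
```

View pics/s1.png

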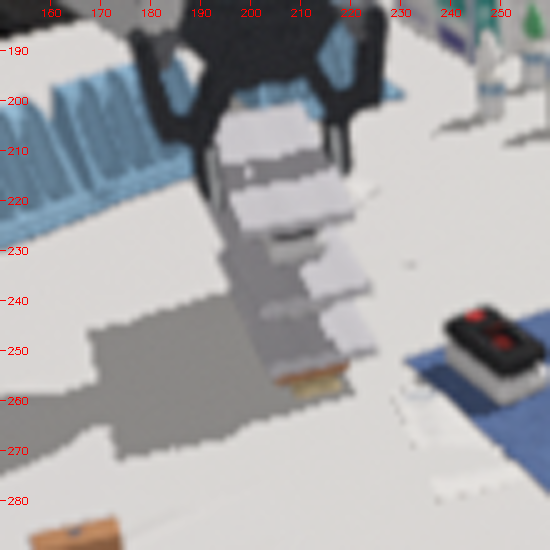

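```bash
python3 -m handwheel '{"dp":[[0,0,-3],[0,0,-7],[0,0,-11],[0,0,-14],[0,0,-14]],"delta_rot":[[0,0,0],[0,0,0],[0,0,0],[0,0,0],[0,0,0]]}' 
python3 -c "
from h import *
st()
t=cv2.imread('pics/a_top.png')[:,:,::-1];s=cv2.imread('pics/a_scene.png')[:,:,::-1]
crop('top',135,220,185,280,10,'t2',t);crop('scene',145,275,195,330,10,'s2',s)"
```

```text
t: 9.75
ee_pos: [0.6248, 0.1837, 0.2319]
tool_rot: [0.39, 3.107, 0.007]
force: [1.2, -0.4, -0.7]
opening: 0.0584
t 9.75 p [0.6248 0.1837 0.2319] q [0.29 0.4  0.08 1.24 0.   0.54] F [ 1.2 -0.4 -0.7] op 0.0584
```

View pics/t2.png

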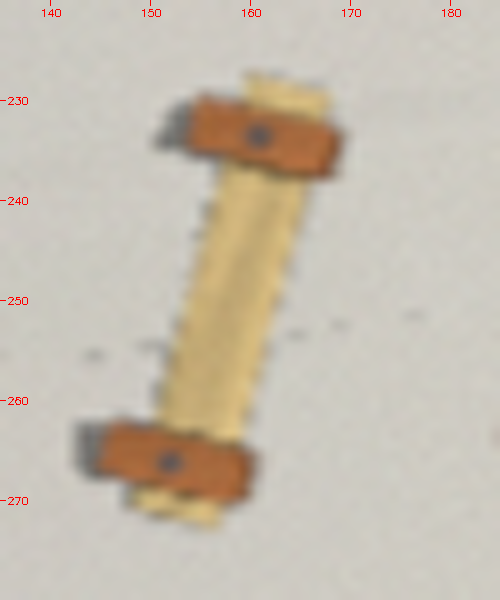

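View pics/s2.png

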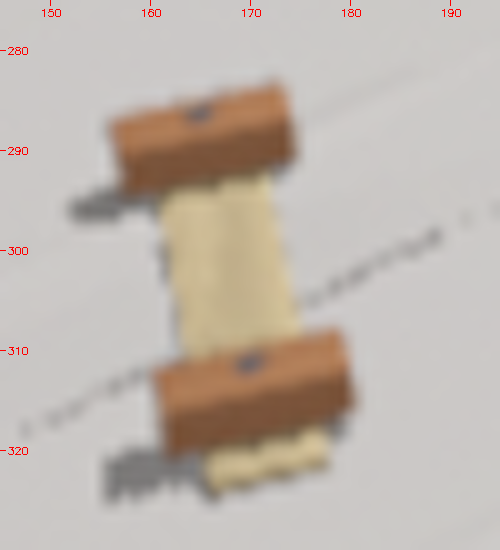

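```bash
python3 -c "
from h import *
A=tri([('top',(161,233.6)),('scene',(165,286.4))]);B=tri([('top',(152,266.2)),('scene',(170,311))])
print(A,B)
a=onz('top',(161,233.6),.02);b=onz('top',(152,266.2),.02);print(a,b,(a+b)/2,np.arctan2(*(a-b)[[1,0]]))
a=onz('scene',(165,286.4),.02);b=onz('scene',(170,311),.02);print(a,b,(a+b)/2,np.arctan2(*(a-b)[[1,0]]))
# bearer corner centers top
for c in [[(155,229.5),(169,233.2),(153.8,235.5),(168,237.8)],[(147,262),(160.5,265.5),(145.3,267),(159.3,270.3)]]:
  print(np.mean([onz('top',p,.02) for p in c],0))
"
```

```text
(array([0.48967967, 0.35872558, 0.0198892 ]), [0.0012552609578361353, 0.0012552609578361546]) (array([0.39707888, 0.3836289 , 0.02156998]), [0.0011868039965221774, 0.001186803996522212])
[0.4890916  0.35752345 0.02      ] [0.39650221 0.38302162 0.02      ] [0.4427969  0.37027253 0.02      ] -0.2687284922598144
[0.4905637  0.35969982 0.02      ] [0.3999009  0.38397083 0.02      ] [0.4452323  0.37183533 0.02      ] -0.2615729095074412
[0.48790901 0.35622703 0.02      ]
[0.39643062 0.38008808 0.02      ]
```

```bash
python3 -c "
from h import *
st();go(.4435,.370,.08,1.309)"
```

```text
t 9.75 p [0.6248 0.1837 0.2319] q [0.29 0.4  0.08 1.24 0.   0.54] F [ 1.2 -0.4 -0.7] op 0.0584
dp [22.31, 13.49, 15.06] rot [0.0057, 0.0093, 0.0121] rows 7.2 t 9.75
```

```bash
python3 -m handwheel '{"dp":[[3.5,2,0],[7,4,0],[10.5,6,0],[14,8.2,0],[18,10.8,3],[22.3,13.4,7],[22.3,13.4,11],[22.3,13.4,14]],"delta_rot":[[0,0,0.01],[0,0,0.01],[0,0,0.01],[0,0,0.01],[0,0,0.01],[0,0,0.01],[0,0,0.01],[0,0,0.01]]}'
python3 -m handwheel '{"dp":[[0,0,0],[0,0,0],[0,0,0]],"delta_rot":[[0,0,0],[0,0,0],[0,0,0]]}'
python3 -c "
from h import *
st();go(.4435,.370,.006,1.309);crop('wrist',0,0,560,420,1.4,'w7')"
```

```text
t: 10.42
ee_pos: [0.439, 0.3681, 0.0981]
tool_rot: [0.402, 3.114, 0.005]
force: [0.8, 0.0, -1.6]
opening: 0.0584
t: 10.67
ee_pos: [0.4414, 0.3656, 0.0995]
tool_rot: [0.407, 3.114, 0.001]
force: [0.5, 1.0, -1.1]
opening: 0.0583
t 10.67 p [0.4414 0.3656 0.0995] q [ 0.69  0.35 -0.31  0.91 -0.    0.95] F [ 0.5  1.  -1.1] op 0.0583
dp [-0.08, 0.48, 9.35] rot [0.0005, 0.0008, 0.0017] rows 2.2 t 10.67
```

View pics/w7.png

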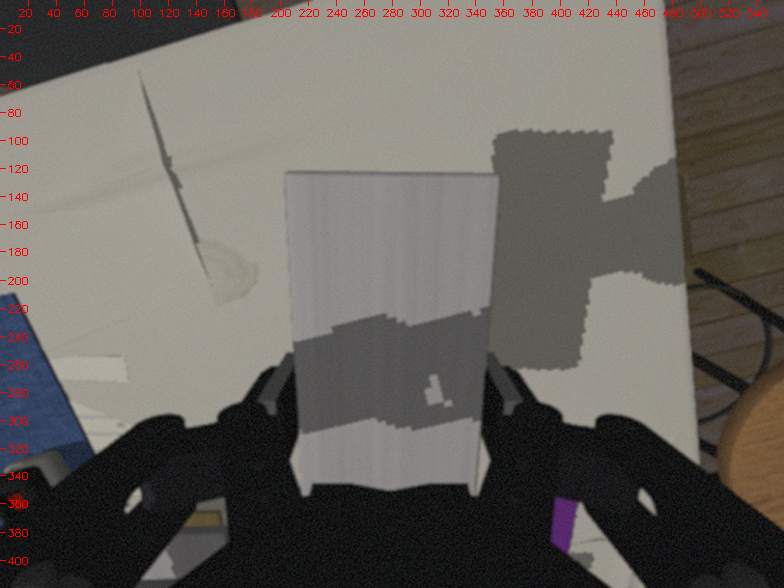

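```bash
python3 -m handwheel '{"dp":[[-0.1,0.45,3],[-0.1,0.45,6],[-0.1,0.45,8],[-0.1,0.45,8.5],[-0.1,0.45,8.5]],"delta_rot":[[0,0,0],[0,0,0],[0,0,0],[0,0,0],[0,0,0]]}'
python3 -m handwheel '{"dp":[[0,0,0],[0,0,0],[0,0,0]],"delta_rot":[[0,0,0],[0,0,0],[0,0,0]]}'
python3 -c "
from h import *
go(.4435,.370,.004,1.309)"
```

```text
t: 11.13
ee_pos: [0.4434, 0.3691, 0.0139]
tool_rot: [0.409, 3.115, -0.0]
force: [-0.0, 0.7, -1.2]
opening: 0.0586
t: 11.38
ee_pos: [0.4442, 0.3706, 0.0155]
tool_rot: [0.407, 3.113, 0.004]
force: [-0.4, -0.7, -1.3]
opening: 0.0585
dp [0.05, -0.08, 1.15] rot [0.0029, 0.0021, 0.0017] rows 0.3 t 11.38
```

```bash
python3 -m handwheel '{"dp":[[0,0,0.6],[0,0,0.9],[0,0,0.9]],"delta_rot":[[0,0,0],[0,0,0],[0,0,0]]}'
python3 -m handwheel '{"dp":[[0,0,0.15],[0,0,0.15],[0,0,0.15]],"delta_rot":[[0,0,0],[0,0,0],[0,0,0]]}'
```

```text
t: 11.63
ee_pos: [0.4422, 0.3692, 0.0039]
tool_rot: [-0.407, -3.115, 0.001]
force: [-0.6, 0.4, -1.7]
opening: 0.0586
t: 11.88
ee_pos: [0.4423, 0.3693, 0.0033]
tool_rot: [-0.407, -3.115, 0.001]
force: [-1.9, -1.9, 5.2]
opening: 0.0585
```

```bash
python3 -m handwheel '{"dp":[[0,0,-0.1],[0,0,-0.1],[0,0,-0.1],[0,0,-0.1]],"delta_rot":[[0,0,0],[0,0,0],[0,0,0],[0,0,0]]}' 8.5
python3 -m handwheel '{"dp":[[0,0,-4],[0,0,-8],[0,0,-12],[0,0,-16],[0,0,-16],[0,0,-16]],"delta_rot":[[0,0,0],[0,0,0],[0,0,0],[0,0,0],[0,0,0],[0,0,0]]}'
python3 -c "
from h import *
st();im=camera('wrist');crop('wrist',0,0,560,420,1.4,'w8',im);go(.622,.182,.18,1.318)"
```

```text
t: 12.22
ee_pos: [0.4427, 0.3697, 0.0039]
tool_rot: [0.407, 3.115, 0.0]
force: [-0.0, -0.5, -0.3]
opening: 0.0851
t: 12.72
ee_pos: [0.4445, 0.3711, 0.167]
tool_rot: [0.406, 3.111, 0.007]
force: [-0.2, 0.1, -0.6]
opening: 0.0851
t 12.72 p [0.4445 0.3711 0.167 ] q [ 0.7   0.3  -0.21  1.05 -0.    0.96] F [-0.2  0.1 -0.6] op 0.0851
dp [-22.11, -13.58, -1.52] rot [0.0019, 0.0013, -0.007] rows 6.2 t 12.77
```

View pics/w8.png

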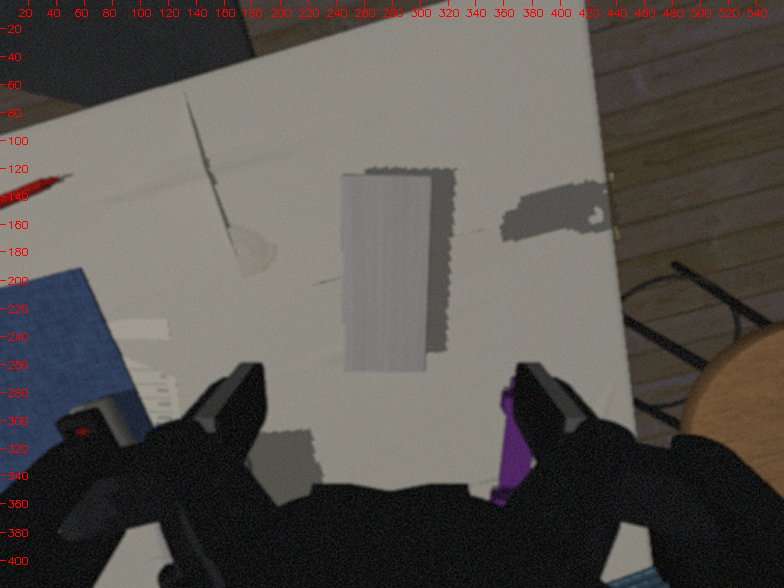

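```bash
python3 -m handwheel '{"dp":[[-4,-2.4,-2],[-8,-4.8,-2],[-12,-7.2,-2],[-16,-9.6,-2],[-19,-11.6,-2],[-21,-13,-2],[-22,-13.5,-2],[-22,-13.5,-2]],"delta_rot":[[0,0,0],[0,0,0],[0,0,0],[0,0,0],[0,0,0],[0,0,0],[0,0,0],[0,0,0]]}'
python3 -m handwheel '{"dp":[[0,0,0],[0,0,0]],"delta_rot":[[0,0,0],[0,0,0]]}'
python3 -c "
from h import *
st();im=camera('wrist');print(K('wrist'));np.save('w9.npy',im);crop('wrist',130,90,430,320,2.6,'w9',im)"
```

```text
t: 13.43
ee_pos: [0.6216, 0.1793, 0.1811]
tool_rot: [-0.414, -3.112, 0.003]
force: [-1.0, 0.5, 0.3]
opening: 0.0848
t: 13.6
ee_pos: [0.6191, 0.1832, 0.1825]
tool_rot: [-0.405, -3.113, 0.001]
force: [-0.7, 0.3, 0.2]
opening: 0.085
t 13.6 p [0.6191 0.1832 0.1825] q [ 0.29  0.42 -0.    1.15  0.    0.55] F [-0.7  0.3  0.2] op 0.085
(array([[297.17762916,   0.        , 278.11207982],
       [  0.        , 297.17762916, 212.31865257],
       [  0.        ,   0.        ,   1.        ]]), array([[ 0.25588903,  0.96670557, -0.00106876],
       [ 0.9320458 , -0.24642083,  0.26564526],
       [ 0.25653739, -0.06897184, -0.96407025]]), array([-0.33456447, -0.55391061,  0.18709012]))
```

View pics/w9.png

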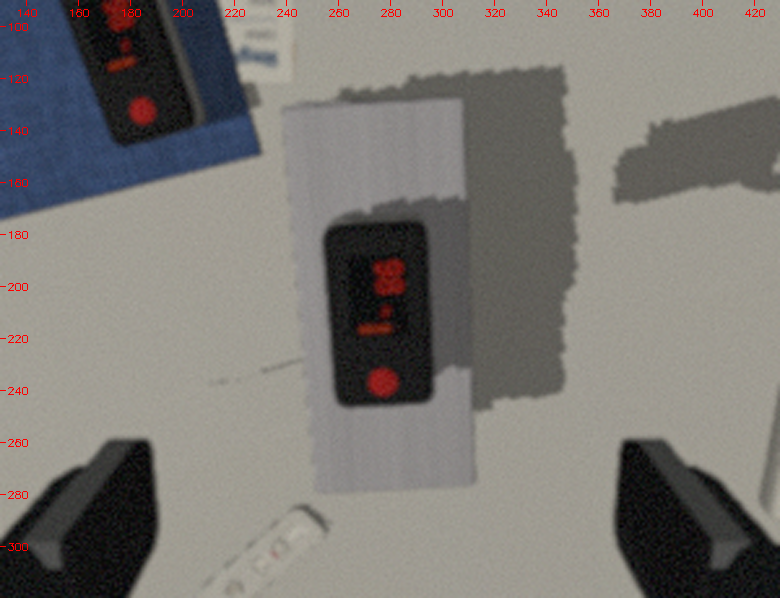

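```bash
cat >> h.py <<'E'
def rect(name,pts,z,k=None):
    """pts: nearTL(image top-left), TR, BL, BR -> centre, yaw of long axis (image down direction), sizes"""
    P=[onz(name,p,z,k) for p in pts]; m=np.mean(P,0); d=P[2]+P[3]-P[0]-P[1]; e=P[1]+P[3]-P[0]-P[2]
    print("centre",m.round(4),"long yaw",round(np.arctan2(d[1],d[0]),4),"len",round(np.linalg.norm(d)/2,4),"wid",round(np.linalg.norm(e)/2,4),"jaw yaw from wid",round(np.arctan2(e[1],e[0]),4)); return m,np.arctan2(d[1],d[0])
E
python3 -c "
from h import *
c=lambda p:(130+p[0]/2.6,90+p[1]/2.6)
rect('wrist',[c(p) for p in [(283,108),(462,98),(315,493),(476,484)]],.064)
m,y=rect('wrist',[c(p) for p in [(323,225),(426,220),(337,407),(433,402)]],.090)
go(m[0],m[1],.068,y+np.pi/2)
"
```

```text
centre [0.6206 0.1817 0.064 ] long yaw -0.2013 len 0.1399 wid 0.0597 jaw yaw from wid 1.3701
centre [0.6161 0.1814 0.09  ] long yaw -0.205 len 0.0601 wid 0.0317 jaw yaw from wid 1.3645
dp [0.21, -0.28, 11.5] rot [-0.0006, -0.002, -0.0533] rows 2.8 t 13.65
```

```bash
python3 -m handwheel '{"dp":[[0.3,-0.2,4],[0.3,-0.2,7],[0.3,-0.2,8],[0.3,-0.2,8],[0.3,-0.2,8]],"delta_rot":[[0,0,-0.055],[0,0,-0.055],[0,0,-0.055],[0,0,-0.055],[0,0,-0.055]]}' 6
python3 -m handwheel '{"dp":[[0,0,0],[0,0,0],[0,0,0]],"delta_rot":[[0,0,0],[0,0,0],[0,0,0]]}'
python3 -c "
from h import *
st();im=camera('wrist');crop('wrist',130,90,430,320,2.6,'w10',im);go(.6161,.1814,.068,1.366)"
```

```text
t: 14.07
ee_pos: [0.6166, 0.1823, 0.1044]
tool_rot: [-0.319, -3.125, 0.0]
force: [-0.2, 0.2, 0.8]
opening: 0.0601
t: 14.32
ee_pos: [0.6184, 0.1819, 0.1059]
tool_rot: [0.321, 3.122, 0.002]
force: [0.3, -0.1, -0.2]
opening: 0.0601
t 14.32 p [0.6184 0.1819 0.1059] q [ 0.29  0.46 -0.12  0.98  0.    0.49] F [ 0.3 -0.1 -0.2] op 0.0601
dp [0.2, -0.08, 3.75] rot [0.0012, 0.0022, -0.0] rows 0.9 t 14.37
```

View pics/w10.png

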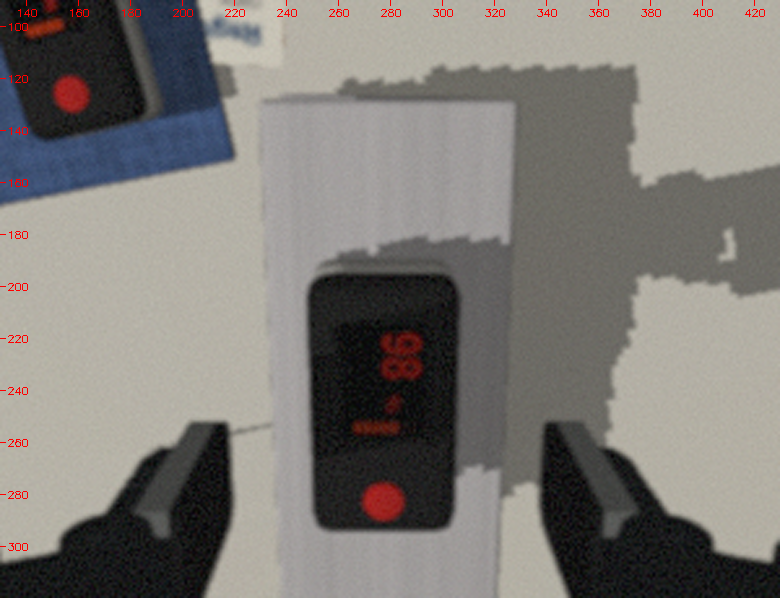

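```bash
python3 -m handwheel '{"dp":[[0.2,0,2],[0.2,0,3.5],[0.2,0,3.5],[0.2,0,3.5]],"delta_rot":[[0,0,0],[0,0,0],[0,0,0],[0,0,0]]}'
python3 -m handwheel '{"dp":[[0,0,0],[0,0,0],[0,0,0],[0,0,0],[0,0,0]],"delta_rot":[[0,0,0],[0,0,0],[0,0,0],[0,0,0],[0,0,0]]}' 2
python3 -m handwheel '{"dp":[[0,0,-1],[0,0,-4],[0,0,-8],[0,0,-11],[0,0,-11],[0,0,-11]],"delta_rot":[[0,0,0],[0,0,0],[0,0,0],[0,0,0],[0,0,0],[0,0,0]]}'
python3 -c "
from h import *
st();go(.514,.008,.06,1.571)"
```

```text
t: 14.7
ee_pos: [0.6147, 0.1816, 0.0688]
tool_rot: [-0.321, -3.124, 0.001]
force: [0.0, 0.5, 1.1]
opening: 0.0597
t: 15.12
ee_pos: [0.6164, 0.1821, 0.0705]
tool_rot: [0.321, 3.123, 0.001]
force: [-0.8, -1.0, 5.3]
opening: 0.0319
t: 15.62
ee_pos: [0.6168, 0.1823, 0.1821]
tool_rot: [0.321, 3.12, 0.003]
force: [0.7, -0.5, -1.1]
opening: 0.0316
t 15.62 p [0.6168 0.1823 0.1821] q [ 0.29  0.41 -0.02  1.13  0.    0.49] F [ 0.7 -0.5 -1.1] op 0.0316
dp [6.58, -19.19, 12.13] rot [0.002, 0.0047, -0.2049] rows 5.7 t 15.62
```

```bash
python3 -m handwheel '{"dp":[[1.3,-3.8,0],[2.6,-7.6,0],[3.9,-11.4,0],[5.2,-15.2,0],[6.6,-19.2,1],[6.6,-19.2,5],[6.6,-19.2,9],[6.6,-19.2,12]],"delta_rot":[[0,0,-0.05],[0,0,-0.1],[0,0,-0.15],[0,0,-0.2],[0,0,-0.2],[0,0,-0.2],[0,0,-0.2],[0,0,-0.2]]}'
python3 -m handwheel '{"dp":[[0,0,0],[0,0,0],[0,0,0]],"delta_rot":[[0,0,0],[0,0,0],[0,0,0]]}'
python3 -c "
from h import *
st();go(.514,.008,.012,1.571)"
```

```text
t: 16.28
ee_pos: [0.5089, 0.0063, 0.056]
tool_rot: [-0.01, -3.139, -0.0]
force: [-0.3, 0.0, -0.5]
opening: 0.032
t: 16.53
ee_pos: [0.512, 0.0073, 0.0598]
tool_rot: [0.007, 3.141, 0.0]
force: [-0.0, -0.3, 0.2]
opening: 0.0321
t 16.53 p [0.512  0.0073 0.0598] q [ 0.01  0.29 -0.5   0.78 -0.    0.02] F [-0.  -0.3  0.2] op 0.0321
dp [-0.2, 0.07, 4.78] rot [0.0, 0.0002, -0.0048] rows 1.1 t 16.53
```

```bash
python3 -m handwheel '{"dp":[[0,0,2],[0,0,4],[0,0,4.7],[0,0,4.7],[0,0,4.7]],"delta_rot":[[0,0,0],[0,0,0],[0,0,0],[0,0,0],[0,0,0]]}'
python3 -m handwheel '{"dp":[[0,0,0.3],[0,0,0.3],[0,0,0.3]],"delta_rot":[[0,0,0],[0,0,0],[0,0,0]]}'
```

```text
t: 16.95
ee_pos: [0.5124, 0.0074, 0.0132]
tool_rot: [0.007, 3.14, 0.0]
force: [-0.3, -0.5, 0.9]
opening: 0.0319
t: 17.2
ee_pos: [0.5122, 0.0073, 0.0097]
tool_rot: [0.007, 3.14, 0.0]
force: [-0.1, 0.1, -0.1]
opening: 0.0317
```

```bash
python3 -m handwheel '{"dp":[[0,0,0.2],[0,0,0.2],[0,0,0.2]],"delta_rot":[[0,0,0],[0,0,0],[0,0,0]]}'
python3 -m handwheel '{"dp":[[0,0,0.15],[0,0,0.15],[0,0,0.15]],"delta_rot":[[0,0,0],[0,0,0],[0,0,0]]}'
```

```text
t: 17.45
ee_pos: [0.5123, 0.0072, 0.009]
tool_rot: [0.008, 3.14, 0.0]
force: [-5.2, 0.0, 17.9]
opening: 0.0319
t: 17.7
ee_pos: [0.5123, 0.0072, 0.0089]
tool_rot: [0.008, 3.139, 0.0]
force: [-11.3, 0.4, 34.7]
opening: 0.0317
```

```bash
python3 -m handwheel '{"dp":[[0,0,-0.3],[0,0,-0.3]],"delta_rot":[[0,0,0],[0,0,0]]}'
python3 -m handwheel '{"dp":[[0,0,0],[0,0,0],[0,0,0],[0,0,0]],"delta_rot":[[0,0,0],[0,0,0],[0,0,0],[0,0,0]]}' 5.5
python3 -m handwheel '{"dp":[[0,0,-4],[0,0,-8],[0,0,-12],[0,0,-16],[0,0,-17],[0,0,-17]],"delta_rot":[[0,0,0],[0,0,0],[0,0,0],[0,0,0],[0,0,0],[0,0,0]]}' 8.5
python3 -c "
from h import *
st();im=camera('wrist');crop('wrist',0,0,560,420,1.4,'w11',im);go(.6206,.1817,.18,1.369)"
```

```text
t: 17.87
ee_pos: [0.5125, 0.0072, 0.0097]
tool_rot: [0.008, 3.139, 0.0]
force: [0.7, 0.2, -1.0]
opening: 0.0321
t: 18.2
ee_pos: [0.5113, 0.0072, 0.0081]
tool_rot: [-0.008, -3.141, 0.0]
force: [0.1, 0.4, 0.3]
opening: 0.0548
t: 18.7
ee_pos: [0.5143, 0.0073, 0.1821]
tool_rot: [0.007, 3.135, 0.0]
force: [0.5, 0.4, -1.1]
opening: 0.085
t 18.7 p [0.5143 0.0073 0.1821] q [ 0.01  0.17 -0.34  1.05 -0.    0.02] F [ 0.5  0.4 -1.1] op 0.085
dp [-10.7, 17.5, 0.0] rot [0.0004, 0.0032, 0.197] rows 4.9 t 18.75
```

View pics/w11.png

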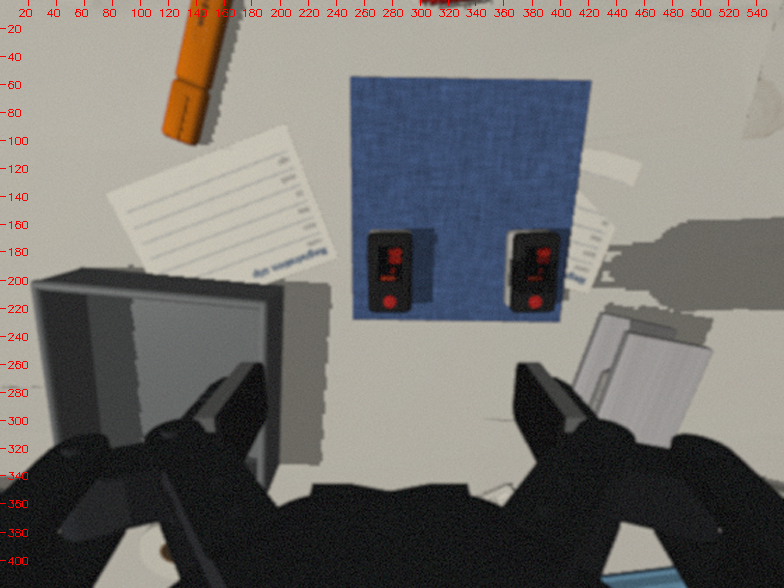

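```bash
python3 -m handwheel '{"dp":[[-2.2,3.5,0],[-4.4,7,0],[-6.6,10.5,0],[-8.8,14,0],[-10.7,17.5,0],[-10.7,17.5,3],[-10.7,17.5,5],[-10.7,17.5,5]],"delta_rot":[[0,0,0.05],[0,0,0.1],[0,0,0.15],[0,0,0.2],[0,0,0.2],[0,0,0.2],[0,0,0.2],[0,0,0.2]]}'
python3 -m handwheel '{"dp":[[0,0,0],[0,0,0],[0,0,0]],"delta_rot":[[0,0,0],[0,0,0],[0,0,0]]}'
python3 -c "
from h import *
st();im=camera('wrist');crop('wrist',130,90,430,320,2.6,'w12',im);go(.6206,.1817,.041,1.369)"
```

```text
t: 19.42
ee_pos: [0.6148, 0.1813, 0.1206]
tool_rot: [-0.318, -3.115, 0.007]
force: [-1.4, -1.1, -0.5]
opening: 0.0849
t: 19.67
ee_pos: [0.6199, 0.1814, 0.1294]
tool_rot: [0.322, 3.124, 0.001]
force: [-0.3, 0.1, 0.4]
opening: 0.0849
t 19.67 p [0.6199 0.1814 0.1294] q [ 0.28  0.45 -0.08  1.03  0.    0.49] F [-0.3  0.1  0.4] op 0.0849
dp [-0.02, 0.02, 8.88] rot [0.001, 0.0018, -0.0037] rows 2.1 t 19.72
```

View pics/w12.png

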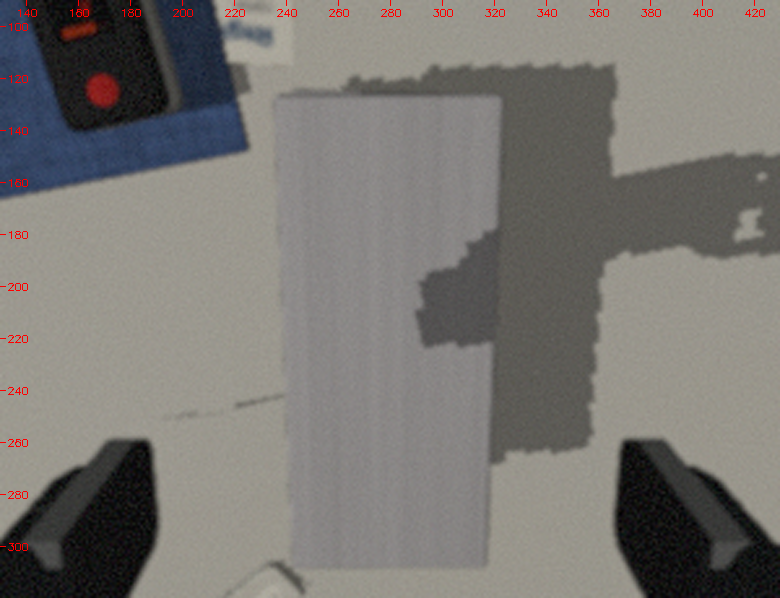

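```bash
python3 -c "
from h import *
c=lambda p:(130+p[0]/2.6,90+p[1]/2.6)
rect('wrist',[c(p) for p in [(275,96),(500,97),(292,568),(487,567)]],.064)"
python3 -m handwheel '{"dp":[[0,0,3],[0,0,6],[0,0,8],[0,0,8.7],[0,0,8.7],[0,0,8.7]],"delta_rot":[[0,0,0],[0,0,0],[0,0,0],[0,0,0],[0,0,0],[0,0,0]]}'
python3 -m handwheel '{"dp":[[0,0,0],[0,0,0],[0,0,0],[0,0,0],[0,0,0]],"delta_rot":[[0,0,0],[0,0,0],[0,0,0],[0,0,0],[0,0,0]]}' 5
python3 -m handwheel '{"dp":[[0,0,-1],[0,0,-1],[0,0,-1]],"delta_rot":[[0,0,0],[0,0,0],[0,0,0]]}'
```

```text
centre [0.6211 0.1812 0.064 ] long yaw -0.2008 len 0.1403 wid 0.0596 jaw yaw from wid 1.3655
t: 20.22
ee_pos: [0.6201, 0.1817, 0.0427]
tool_rot: [0.322, 3.124, 0.001]
force: [-0.0, -0.2, 0.1]
opening: 0.0851
t: 20.63
ee_pos: [0.621, 0.1823, 0.0439]
tool_rot: [0.321, 3.122, 0.002]
force: [-1.2, 0.4, 6.0]
opening: 0.0588
t: 20.88
ee_pos: [0.6202, 0.182, 0.0527]
tool_rot: [0.321, 3.123, 0.001]
force: [-0.8, 0.7, -1.7]
opening: 0.0584
```

```bash
python3 -m handwheel '{"dp":[[0,0,-3],[0,0,-6],[0,0,-9],[0,0,-12],[0,0,-13],[0,0,-13]],"delta_rot":[[0,0,0],[0,0,0],[0,0,0],[0,0,0],[0,0,0],[0,0,0]]}' 
python3 -c "
from h import *
st();go(.4427,.3697,.07,1.309)"
```

```text
t: 21.38
ee_pos: [0.6214, 0.1823, 0.1847]
tool_rot: [0.321, 3.12, 0.003]
force: [0.3, 0.2, -1.6]
opening: 0.0584
t 21.38 p [0.6214 0.1823 0.1847] q [ 0.29  0.42 -0.    1.14  0.    0.49] F [ 0.3  0.2 -1.6] op 0.0584
dp [21.36, 14.68, 11.4] rot [0.0029, 0.005, 0.057] rows 6.8 t 21.38
```

```bash
python3 -m handwheel '{"dp":[[3,2,0],[6.2,4.2,0],[9.4,6.4,0],[12.6,8.6,0],[15.8,10.8,0],[19,13,3],[21.4,14.7,6],[21.4,14.7,10]],"delta_rot":[[0,0,0.057],[0,0,0.057],[0,0,0.057],[0,0,0.057],[0,0,0.057],[0,0,0.057],[0,0,0.057],[0,0,0.057]]}'
python3 -m handwheel '{"dp":[[0,0,0],[0,0,0],[0,0,0],[0,0,0]],"delta_rot":[[0,0,0],[0,0,0],[0,0,0],[0,0,0]]}'
python3 -c "
from h import *
st();go(.4427,.3697,.022,1.309)"
```

```text
t: 22.05
ee_pos: [0.4375, 0.3726, 0.085]
tool_rot: [0.403, 3.115, 0.006]
force: [1.4, 1.0, -2.9]
opening: 0.0584
t: 22.38
ee_pos: [0.4418, 0.3691, 0.0871]
tool_rot: [0.412, 3.113, 0.003]
force: [0.6, -0.1, -1.2]
opening: 0.0583
t 22.38 p [0.4418 0.3691 0.0871] q [ 0.7   0.36 -0.32  0.88 -0.    0.96] F [ 0.6 -0.1 -1.2] op 0.0583
dp [-0.06, 0.07, 6.51] rot [0.002, 0.0017, -0.0013] rows 1.6 t 22.38
```

```bash
python3 -m handwheel '{"dp":[[0,0,3],[0,0,5.5],[0,0,6.3],[0,0,6.5],[0,0,6.5],[0,0,6.5]],"delta_rot":[[0,0,0],[0,0,0],[0,0,0],[0,0,0],[0,0,0],[0,0,0]]}'
python3 -m handwheel '{"dp":[[0,0,0.3],[0,0,0.4],[0,0,0.4]],"delta_rot":[[0,0,0],[0,0,0],[0,0,0]]}'
python3 -c "
from h import *
go(.4427,.3697,.016,1.309)"
```

```text
t: 22.88
ee_pos: [0.4414, 0.3691, 0.0226]
tool_rot: [0.412, 3.113, 0.003]
force: [-3.0, -1.7, 3.5]
opening: 0.0585
t: 23.13
ee_pos: [0.4417, 0.3695, 0.0215]
tool_rot: [0.411, 3.112, 0.005]
force: [-10.4, -8.6, 32.2]
opening: 0.0586
dp [-0.09, 0.04, 0.55] rot [0.0034, 0.0023, -0.0006] rows 0.1 t 23.13
```

```bash
python3 -m handwheel '{"dp":[[0,0,-0.4],[0,0,-0.4],[0,0,-0.4]],"delta_rot":[[0,0,0],[0,0,0],[0,0,0]]}'
python3 -c "
from h import *
st();im=camera('wrist');crop('wrist',130,60,430,290,2.6,'w13',im);crop('scene',140,250,220,340,6,'s3')"
```

```text
t: 23.38
ee_pos: [0.4418, 0.3693, 0.0219]
tool_rot: [0.411, 3.112, 0.003]
force: [1.4, -1.2, 5.0]
opening: 0.0586
t 23.38 p [0.4418 0.3693 0.0219] q [ 0.7   0.43 -0.39  0.75 -0.    0.96] F [ 1.4 -1.2  5. ] op 0.0586
```

View pics/w13.png

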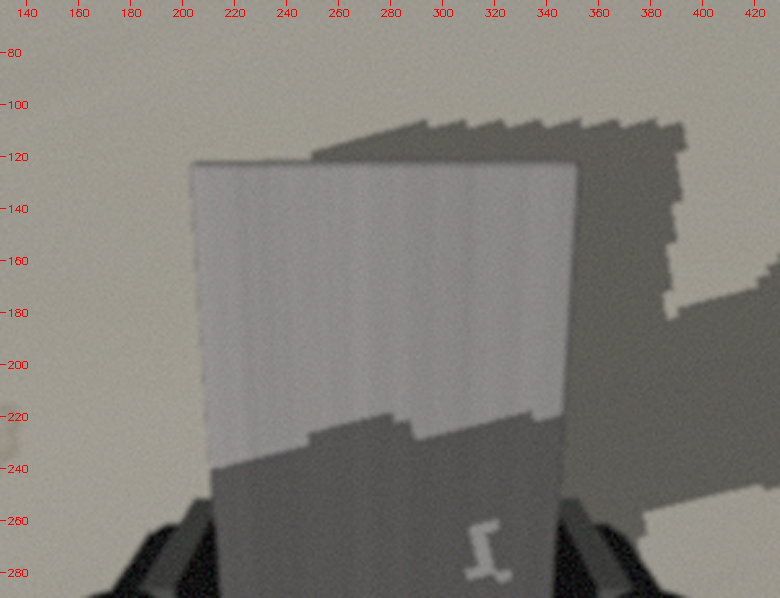

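View pics/s3.png

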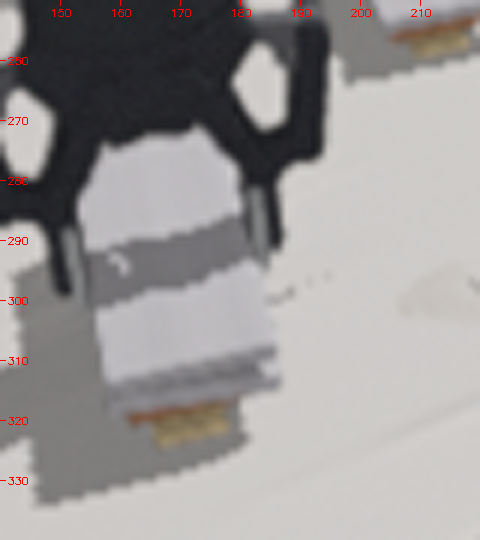

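```bash
python3 -m handwheel '{"dp":[[0,0,0],[0,0,0],[0,0,0],[0,0,0]],"delta_rot":[[0,0,0],[0,0,0],[0,0,0],[0,0,0]]}' 8.5
python3 -m handwheel '{"dp":[[0,0,-4],[0,0,-8],[0,0,-12],[0,0,-14],[0,0,-14],[0,0,-14]],"delta_rot":[[0,0,0],[0,0,0],[0,0,0],[0,0,0],[0,0,0],[0,0,0]]}'
python3 -c "
from h import *
st();im=camera('wrist');crop('wrist',130,60,430,290,2.6,'w14',im);crop('scene',140,250,220,340,6,'s4')"
```

```text
t: 23.82
ee_pos: [0.4398, 0.3687, 0.02]
tool_rot: [-0.41, -3.114, 0.001]
force: [0.5, 0.7, 0.3]
opening: 0.0853
t: 24.32
ee_pos: [0.4408, 0.3695, 0.1616]
tool_rot: [0.41, 3.113, 0.003]
force: [0.2, -0.3, -0.6]
opening: 0.0853
t 24.32 p [0.4408 0.3695 0.1616] q [ 0.7   0.3  -0.23  1.04  0.    0.96] F [ 0.2 -0.3 -0.6] op 0.0853
```

View pics/w14.png

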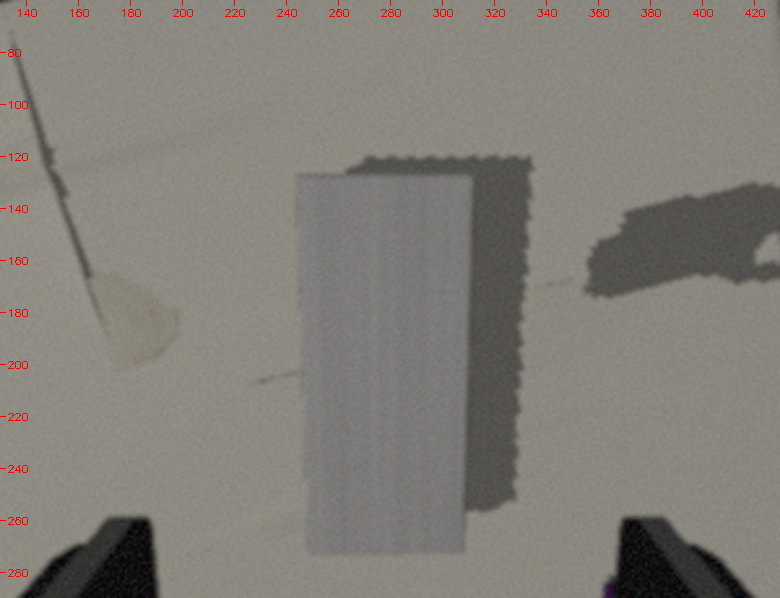

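View pics/s4.png

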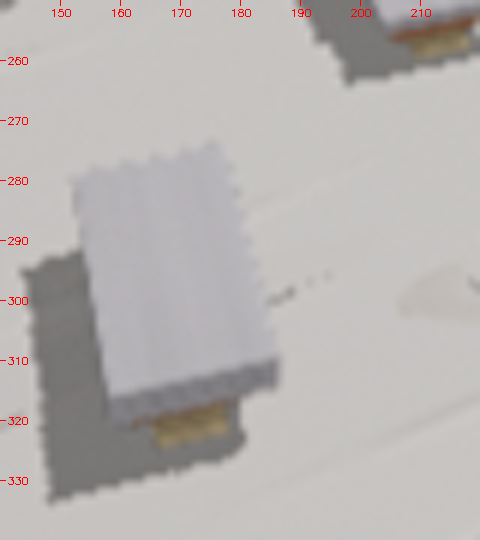

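```bash
python3 -c "
from h import *
c=lambda p:(130+p[0]/2.6,60+p[1]/2.6)
rect('wrist',[c(p) for p in [(296,174),(473,176),(308,553),(465,553)]],.036);go(.6195,.182,.15,1.366)"
```

```text
centre [0.4383 0.3672 0.036 ] long yaw -0.257 len 0.1381 wid 0.0593 jaw yaw from wid 1.3037
dp [-22.23, -13.33, 0.9] rot [-0.0016, -0.0013, -0.0569] rows 6.2 t 24.42
```

```bash
python3 -m handwheel '{"dp":[[-3.7,-2.2,0],[-7.4,-4.4,0],[-11,-6.6,0],[-14.7,-8.8,0],[-18.4,-11,0],[-21,-12.6,0],[-22.2,-13.3,0],[-22.2,-13.3,0]],"delta_rot":[[0,0,-0.05],[0,0,-0.05],[0,0,-0.05],[0,0,-0.05],[0,0,-0.05],[0,0,-0.05],[0,0,-0.05],[0,0,-0.05]]}'
python3 -m handwheel '{"dp":[[0,0,0],[0,0,0],[0,0,0]],"delta_rot":[[0,0,0],[0,0,0],[0,0,0]]}'
python3 -c "
from h import *
st();im=camera('wrist');crop('wrist',130,90,430,320,2.6,'w15',im)"
```

```text
t: 25.08
ee_pos: [0.621, 0.1797, 0.1578]
tool_rot: [-0.339, -3.121, 0.003]
force: [-0.4, 0.2, -0.7]
opening: 0.0847
t: 25.33
ee_pos: [0.6186, 0.184, 0.1597]
tool_rot: [-0.329, -3.123, 0.0]
force: [-0.3, 0.1, -0.2]
opening: 0.0851
t 25.33 p [0.6186 0.184  0.1597] q [ 0.29  0.43 -0.04  1.1   0.    0.5 ] F [-0.3  0.1 -0.2] op 0.0851
```

View pics/w15.png

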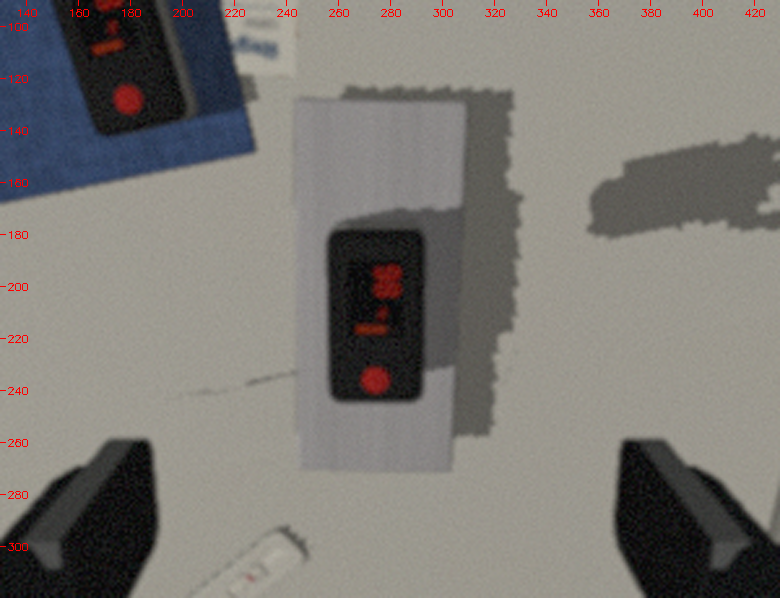

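```bash
python3 -c "
from h import *
c=lambda p:(130+p[0]/2.6,90+p[1]/2.6)
rect('wrist',[c(p) for p in [(293,98),(466,102),(300,471),(451,471)]],.028)
m,y=rect('wrist',[c(p) for p in [(328,230),(424,230),(330,402),(422,402)]],.054)
go(m[0],m[1],.037,y+np.pi/2)
"
```

```text
centre [0.6192 0.1799 0.028 ] long yaw -0.2236 len 0.1401 wid 0.0594 jaw yaw from wid 1.3495
centre [0.62   0.1796 0.054 ] long yaw -0.2134 len 0.0599 wid 0.0316 jaw yaw from wid 1.3607
dp [-0.22, -0.42, 12.31] rot [-0.0002, -0.001, 0.0036] rows 3.0 t 25.38
```

```bash
python3 -m handwheel '{"dp":[[-0.1,-0.4,4],[-0.1,-0.4,8],[-0.1,-0.4,10],[-0.1,-0.4,10],[-0.1,-0.4,10],[-0.1,-0.4,10]],"delta_rot":[[0,0,0],[0,0,0],[0,0,0],[0,0,0],[0,0,0],[0,0,0]]}' 6
python3 -c "
from h import *
st();im=camera('wrist');crop('wrist',130,90,430,320,2.6,'w16',im);go(.62,.1796,.037,1.355)"
```

```text
t: 25.88
ee_pos: [0.6211, 0.1798, 0.0623]
tool_rot: [0.33, 3.122, 0.001]
force: [0.3, -0.1, -0.3]
opening: 0.0603
t 25.88 p [0.6211 0.1798 0.0623] q [ 0.28  0.51 -0.16  0.9   0.    0.49] F [ 0.3 -0.1 -0.3] op 0.0603
dp [0.17, -0.06, 2.59] rot [0.0018, 0.0032, 0.0048] rows 0.6 t 25.93
```

View pics/w16.png

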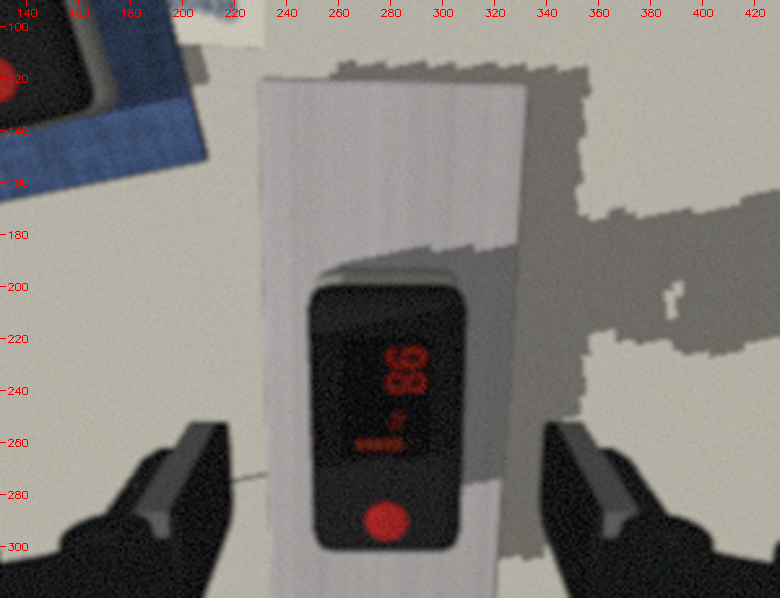

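Centred (cols 249–308 at axis 278). Descend and grip.

```bash
python3 -m handwheel '{"dp":[[0.1,0,1.5],[0.1,0,2.4],[0.1,0,2.4],[0.1,0,2.4]],"delta_rot":[[0,0,0],[0,0,0],[0,0,0],[0,0,0]]}'
python3 -m handwheel '{"dp":[[0,0,0],[0,0,0],[0,0,0],[0,0,0],[0,0,0]],"delta_rot":[[0,0,0],[0,0,0],[0,0,0],[0,0,0],[0,0,0]]}' 2
python3 -m handwheel '{"dp":[[0,0,-1],[0,0,-4],[0,0,-8],[0,0,-11],[0,0,-11],[0,0,-11]],"delta_rot":[[0,0,0],[0,0,0],[0,0,0],[0,0,0],[0,0,0],[0,0,0]]}'
python3 -c "
from h import *
st();go(.43,.06,.07,1.571)"
```

```text
t: 26.27
ee_pos: [0.6192, 0.179, 0.0369]
tool_rot: [0.332, 3.124, 0.0]
force: [0.1, -0.3, 0.7]
opening: 0.0601
t: 26.68
ee_pos: [0.6201, 0.1792, 0.0376]
tool_rot: [0.332, 3.122, 0.001]
force: [-0.5, 0.9, 5.7]
opening: 0.0316
t: 27.18
ee_pos: [0.6209, 0.1794, 0.1493]
tool_rot: [0.332, 3.12, 0.003]
force: [-0.8, -0.1, -0.9]
opening: 0.0315
t 27.18 p [0.6209 0.1794 0.1493] q [ 0.28  0.44 -0.06  1.07 -0.    0.49] F [-0.8 -0.1 -0.9] op 0.0315
dp [16.19, -15.71, 7.83] rot [0.0018, 0.0045, -0.212] rows 5.7 t 27.18
```

```bash
python3 -m handwheel '{"dp":[[2.7,-2.6,0],[5.4,-5.2,0],[8.1,-7.8,0],[10.8,-10.4,0],[13.5,-13,0],[16.2,-15.7,2],[16.2,-15.7,5],[16.2,-15.7,8]],"delta_rot":[[0,0,-0.1],[0,0,-0.2],[0,0,-0.21],[0,0,-0.21],[0,0,-0.21],[0,0,-0.21],[0,0,-0.21],[0,0,-0.21]]}'
python3 -m handwheel '{"dp":[[0,0,0],[0,0,0],[0,0,0],[0,0,0]],"delta_rot":[[0,0,0],[0,0,0],[0,0,0],[0,0,0]]}'
python3 -c "
from h import *
st();go(.43,.06,.0155,1.571)"
```

```text
t: 27.85
ee_pos: [0.4252, 0.0584, 0.0653]
tool_rot: [-0.005, -3.141, 0.0]
force: [1.0, 0.6, -1.7]
opening: 0.0318
t: 28.18
ee_pos: [0.4292, 0.0599, 0.0677]
tool_rot: [0.002, 3.14, 0.0]
force: [0.6, -0.5, 0.0]
opening: 0.0316
t 28.18 p [0.4292 0.0599 0.0677] q [ 0.14  0.14 -0.67  0.76  0.    0.14] F [ 0.6 -0.5  0. ] op 0.0316
dp [-0.07, 0.01, 5.22] rot [0.0003, 0.0016, -0.0016] rows 1.3 t 28.18
```

```bash
python3 -m handwheel '{"dp":[[0,0,2.5],[0,0,4.7],[0,0,5.2],[0,0,5.2],[0,0,5.2]],"delta_rot":[[0,0,0],[0,0,0],[0,0,0],[0,0,0],[0,0,0]]}'
python3 -m handwheel '{"dp":[[0,0,0.2],[0,0,0.2],[0,0,0.2]],"delta_rot":[[0,0,0],[0,0,0],[0,0,0]]}'
```

```text
t: 28.6
ee_pos: [0.4285, 0.0597, 0.0153]
tool_rot: [0.002, 3.141, 0.0]
force: [-0.8, -0.0, -0.4]
opening: 0.0318
t: 28.85
ee_pos: [0.4286, 0.0597, 0.0133]
tool_rot: [0.003, 3.14, 0.0]
force: [0.1, -0.2, -0.4]
opening: 0.0318
```

```bash
python3 -m handwheel '{"dp":[[0,0,0.1],[0,0,0.1],[0,0,0.1]],"delta_rot":[[0,0,0],[0,0,0],[0,0,0]]}'
```

```text
t: 29.1
ee_pos: [0.4286, 0.0596, 0.0126]
tool_rot: [0.003, 3.14, 0.0]
force: [-1.8, -0.7, 9.6]
opening: 0.0318
```

Contact. Release, lift and head back for plate 1.

```bash
python3 -m handwheel '{"dp":[[0,0,-0.1],[0,0,-0.1],[0,0,-0.1],[0,0,-0.1],[0,0,-0.1]],"delta_rot":[[0,0,0],[0,0,0],[0,0,0],[0,0,0],[0,0,0]]}' 5.5
python3 -m handwheel '{"dp":[[0,0,-4],[0,0,-8],[0,0,-12],[0,0,-13],[0,0,-13],[0,0,-13]],"delta_rot":[[0,0,0],[0,0,0],[0,0,0],[0,0,0],[0,0,0],[0,0,0]]}' 8.5
python3 -c "
from h import *
st();im=camera('wrist');crop('wrist',0,0,560,420,1.4,'w17',im);go(.6192,.1799,.10,1.349)"
```

```text
t: 29.52
ee_pos: [0.4277, 0.0595, 0.0123]
tool_rot: [-0.003, -3.141, -0.0]
force: [0.2, -0.7, 0.4]
opening: 0.055
t: 30.02
ee_pos: [0.4283, 0.0596, 0.1426]
tool_rot: [0.003, 3.14, 0.0]
force: [-0.3, -0.0, -0.9]
opening: 0.085
t 30.02 p [0.4283 0.0596 0.1426] q [ 0.14  0.06 -0.57  0.94  0.    0.14] F [-0.3 -0.  -0.9] op 0.085
dp [-19.18, 12.08, 4.13] rot [-0.0003, -0.001, 0.22] rows 5.5 t 30.07
```

View pics/w17.png

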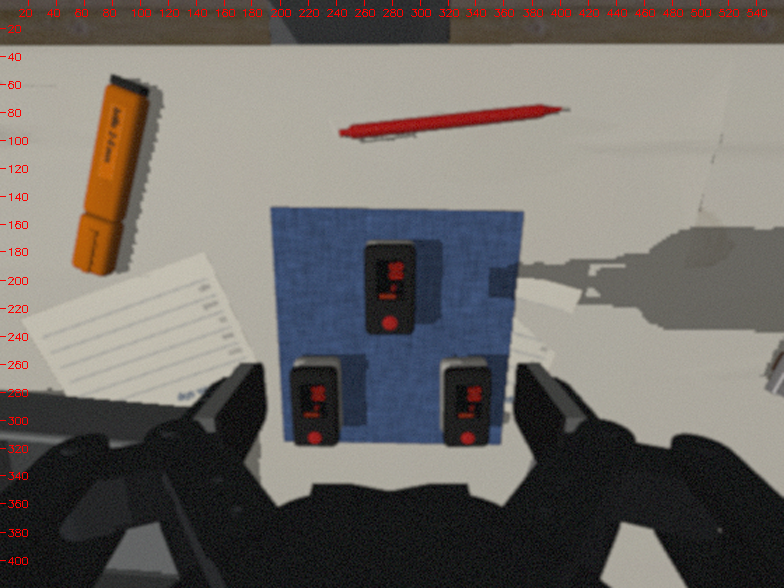

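```bash
python3 -m handwheel '{"dp":[[-3.4,2.1,0],[-6.8,4.2,0],[-10.2,6.4,0],[-13.6,8.6,0],[-17,10.7,0],[-19.2,12.1,1],[-19.2,12.1,3],[-19.2,12.1,4]],"delta_rot":[[0,0,0.1],[0,0,0.2],[0,0,0.22],[0,0,0.22],[0,0,0.22],[0,0,0.22],[0,0,0.22],[0,0,0.22]]}'
python3 -m handwheel '{"dp":[[0,0,0],[0,0,0],[0,0,0],[0,0,0]],"delta_rot":[[0,0,0],[0,0,0],[0,0,0],[0,0,0]]}'
python3 -c "
from h import *
st();im=camera('wrist');crop('wrist',130,90,430,320,2.6,'w18',im)"
```

```text
t: 30.73
ee_pos: [0.6187, 0.1804, 0.0973]
tool_rot: [-0.346, -3.117, 0.003]
force: [-1.3, 1.0, -1.1]
opening: 0.0845
t: 31.07
ee_pos: [0.6201, 0.1799, 0.1035]
tool_rot: [0.348, 3.121, 0.001]
force: [0.1, -0.2, -0.3]
opening: 0.0851
t 31.07 p [0.6201 0.1799 0.1035] q [ 0.28  0.47 -0.12  0.98  0.    0.5 ] F [ 0.1 -0.2 -0.3] op 0.0851
```

View pics/w18.png

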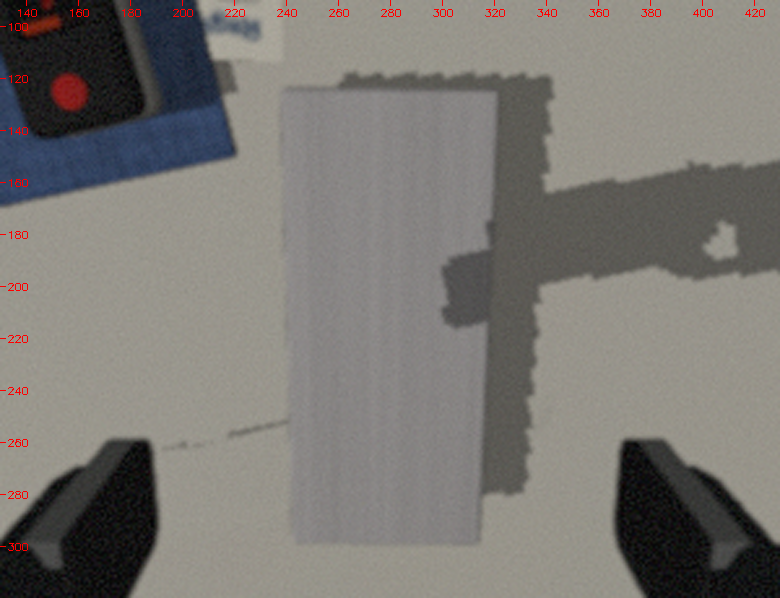

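```bash
python3 -c "
from h import *
c=lambda p:(130+p[0]/2.6,90+p[1]/2.6)
rect('wrist',[c(p) for p in [(282,88),(497,92),(296,544),(480,543)]],.028)"
python3 -m handwheel '{"dp":[[0,0,4],[0,0,7],[0,0,8.6],[0,0,9.2],[0,0,9.4],[0,0,9.4]],"delta_rot":[[0,0,0],[0,0,0],[0,0,0],[0,0,0],[0,0,0],[0,0,0]]}'
python3 -m handwheel '{"dp":[[0,0,0],[0,0,0]],"delta_rot":[[0,0,0],[0,0,0]]}'
```

```text
centre [0.6193 0.1802 0.028 ] long yaw -0.2248 len 0.1398 wid 0.0589 jaw yaw from wid 1.3422
t: 31.62
ee_pos: [0.6207, 0.1803, 0.0094]
tool_rot: [0.348, 3.121, 0.001]
force: [0.4, -0.0, 0.9]
opening: 0.0854
t: 31.78
ee_pos: [0.6215, 0.1806, 0.0104]
tool_rot: [0.347, 3.119, 0.002]
force: [0.8, 0.8, 0.3]
opening: 0.0847
```

```bash
python3 -m handwheel '{"dp":[[0.15,0,0.25],[0.15,0,0.25],[0.15,0,0.25],[0.15,0,0.25],[0.15,0,0.25],[0.15,0,0.25]],"delta_rot":[[0,0,0],[0,0,0],[0,0,0],[0,0,0],[0,0,0],[0,0,0]]}' 5
python3 -m handwheel '{"dp":[[0,0,-1],[0,0,-3],[0,0,-6],[0,0,-10],[0,0,-13],[0,0,-13],[0,0,-13]],"delta_rot":[[0,0,0],[0,0,0],[0,0,0],[0,0,0],[0,0,0],[0,0,0],[0,0,0]]}'
python3 -c "
from h import *
st();go(.4435,.370,.09,1.309);go(.4435,.370,.07,1.309)"
```

```text
t: 32.28
ee_pos: [0.6189, 0.1807, 0.0068]
tool_rot: [0.348, 3.122, 0.001]
force: [-1.4, -0.2, 7.0]
opening: 0.0585
t: 32.87
ee_pos: [0.6202, 0.181, 0.1387]
tool_rot: [0.347, 3.118, 0.003]
force: [1.1, 0.6, -1.8]
opening: 0.0587
t 32.87 p [0.6202 0.181  0.1387] q [ 0.28  0.44 -0.08  1.05 -0.    0.51] F [ 1.1  0.6 -1.8] op 0.0587
dp [21.42, 14.54, 4.82] rot [0.0023, 0.0042, 0.04] rows 6.3 t 32.87
dp [21.43, 14.54, 6.82] rot [0.0023, 0.0042, 0.04] rows 6.4 t 32.87
```

```bash
python3 -m handwheel '{"dp":[[3,2,0],[6.2,4.2,0],[9.4,6.4,0],[12.6,8.6,0],[15.8,10.8,0],[19,13,1],[21.4,14.5,2.5],[21.4,14.5,4]],"delta_rot":[[0,0,0.04],[0,0,0.04],[0,0,0.04],[0,0,0.04],[0,0,0.04],[0,0,0.04],[0,0,0.04],[0,0,0.04]]}'
python3 -m handwheel '{"dp":[[0,0,0],[0,0,0],[0,0,0],[0,0,0]],"delta_rot":[[0,0,0],[0,0,0],[0,0,0],[0,0,0]]}'
python3 -c "
from h import *
st();go(.442,.3693,.034,1.309);crop('scene',140,230,220,340,5,'s5')"
```

```text
t: 33.53
ee_pos: [0.437, 0.3719, 0.0942]
tool_rot: [-0.401, -3.112, 0.0]
force: [0.2, -1.1, -2.1]
opening: 0.0587
t: 33.87
ee_pos: [0.4427, 0.3686, 0.0964]
tool_rot: [0.412, 3.114, 0.001]
force: [-0.1, -0.6, -1.5]
opening: 0.0589
t 33.87 p [0.4427 0.3686 0.0964] q [ 0.69  0.36 -0.31  0.91 -0.    0.96] F [-0.1 -0.6 -1.5] op 0.0589
dp [0.09, 0.05, 6.24] rot [0.0004, 0.0005, -0.0016] rows 1.5 t 33.87
```

View pics/s5.png

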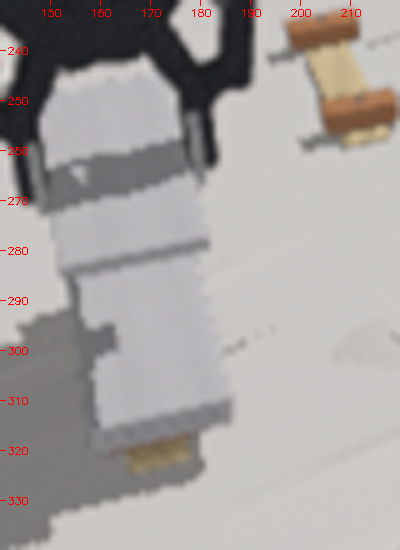

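```bash
python3 -m handwheel '{"dp":[[0,0,3],[0,0,5],[0,0,6],[0,0,6.2],[0,0,6.2],[0,0,6.2]],"delta_rot":[[0,0,0],[0,0,0],[0,0,0],[0,0,0],[0,0,0],[0,0,0]]}'
python3 -m handwheel '{"dp":[[0,0,0.3],[0,0,0.3],[0,0,0.3]],"delta_rot":[[0,0,0],[0,0,0],[0,0,0]]}'
python3 -m handwheel '{"dp":[[0,0,0.2],[0,0,0.2],[0,0,0.2]],"delta_rot":[[0,0,0],[0,0,0],[0,0,0]]}'
```

```text
t: 34.42
ee_pos: [0.4426, 0.3694, 0.0351]
tool_rot: [0.411, 3.114, 0.002]
force: [0.4, 0.5, -1.3]
opening: 0.0586
t: 34.67
ee_pos: [0.4421, 0.3694, 0.0316]
tool_rot: [0.41, 3.114, 0.001]
force: [-0.4, 0.5, -1.8]
opening: 0.0585
t: 34.92
ee_pos: [0.4419, 0.3684, 0.0296]
tool_rot: [0.41, 3.114, -0.002]
force: [-1.2, -3.1, 5.3]
opening: 0.0586
```

```bash
python3 -c "
from h import *
crop('scene',140,230,220,340,5,'s6')"
```

```text
(no output)
```

View pics/s6.png

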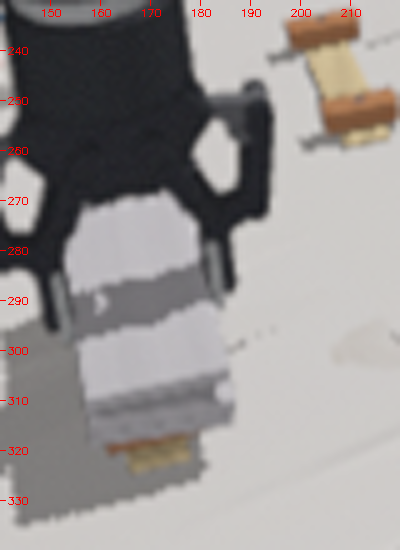

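```bash
python3 -m handwheel '{"dp":[[0,0,0.1],[0,0,0.1],[0,0,0.1]],"delta_rot":[[0,0,0],[0,0,0],[0,0,0]]}'
python3 -m handwheel '{"dp":[[0,0,0],[0,0,0],[0,0,0],[0,0,0]],"delta_rot":[[0,0,0],[0,0,0],[0,0,0],[0,0,0]]}' 8.5
python3 -m handwheel '{"dp":[[0,0,-4],[0,0,-8],[0,0,-12],[0,0,-14],[0,0,-14],[0,0,-14]],"delta_rot":[[0,0,0],[0,0,0],[0,0,0],[0,0,0],[0,0,0],[0,0,0]]}'
python3 -c "
from h import *
st();im=camera('wrist');np.save('w19.npy',im);print(K('wrist'));crop('wrist',130,60,430,290,2.6,'w19',im);crop('scene',140,250,220,340,6,'s7');im=camera('top');crop('top',280,130,480,280,4,'t3',im)"
```

```text
t: 35.22
ee_pos: [0.4419, 0.3683, 0.0285]
tool_rot: [0.41, 3.114, -0.002]
force: [-1.2, -4.8, 6.5]
opening: 0.0587
t: 35.55
ee_pos: [0.4418, 0.3694, 0.0279]
tool_rot: [0.41, 3.115, 0.001]
force: [0.2, 0.2, 0.1]
opening: 0.085
t: 36.05
ee_pos: [0.4426, 0.37, 0.1694]
tool_rot: [0.41, 3.113, 0.004]
force: [-0.6, 0.5, -0.1]
opening: 0.0851
t 36.05 p [0.4426 0.37   0.1694] q [ 0.7   0.3  -0.21  1.06  0.    0.96] F [-0.6  0.5 -0.1] op 0.0851
(array([[297.17762916,   0.        , 278.11207982],
       [  0.        , 297.17762916, 212.31865257],
       [  0.        ,   0.        ,   1.        ]]), array([[ 2.59175522e-01,  9.65830237e-01, -5.17967696e-05],
       [ 9.30612007e-01, -2.49710543e-01,  2.67592857e-01],
       [ 2.58436338e-01, -6.94017211e-02, -9.63532075e-01]]), array([-0.46987082, -0.33725178,  0.22992731]))
```

View pics/w19.png

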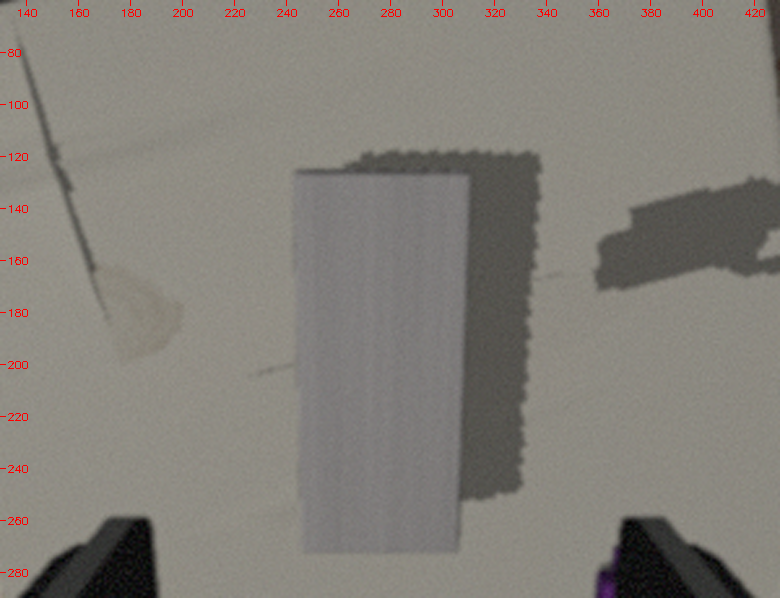

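View pics/s7.png

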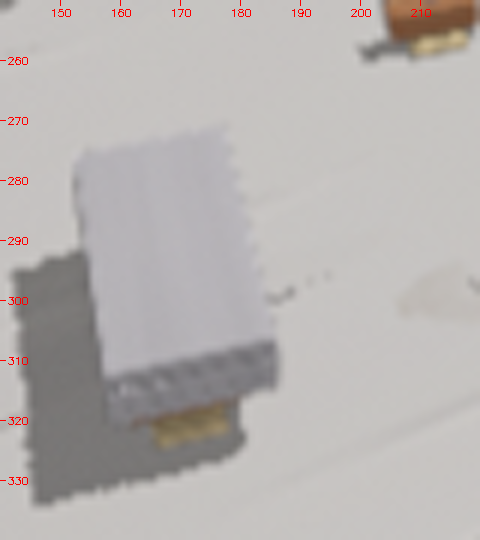

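View pics/t3.png

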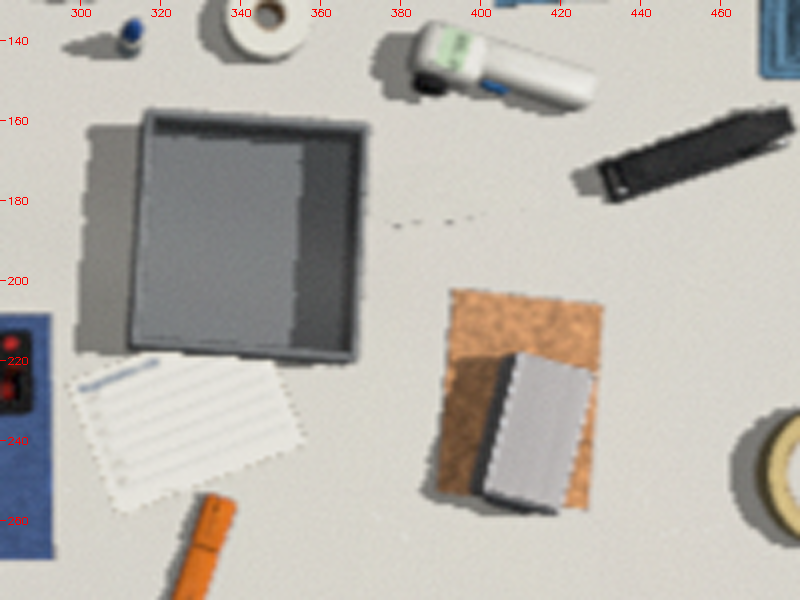

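```bash
python3 -c "
from h import *
im=np.load('w19.npy')
k=(K('wrist')); c=lambda p:(130+p[0]/2.6,60+p[1]/2.6)
rect('wrist',[c(p) for p in [(294,172),(470,175),(303,552),(459,552)]],.044)
c=lambda p:(280+p[0]/4,130+p[1]/4)
rect('top',[c(p) for p in [(515,354),(594,372),(482,498),(560,512)]],.042)
rect('top',[c(p) for p in [(450,289),(603,304),(438,493),(588,509)]],.003)
rect('top',[c(p) for p in [(145,108),(369,124),(128,350),(357,361)]],.05)
go(.46,-.36,.22,1.35)
"
```

```text
centre [0.4388 0.3661 0.044 ] long yaw -0.2661 len 0.1378 wid 0.0587 jaw yaw from wid 1.3011
centre [ 0.4544 -0.3631  0.042 ] long yaw 2.8484 len 0.1031 wid 0.0556 jaw yaw from wid -1.8018
centre [ 0.4816 -0.3642  0.003 ] long yaw 3.0132 len 0.1496 wid 0.11 jaw yaw from wid -1.7016
centre [ 0.6002 -0.1664  0.05  ] long yaw 3.0371 len 0.172 wid 0.1602 jaw yaw from wid -1.6607
dp [-20.69, -69.87, -5.26] rot [-0.0022, -0.0017, -0.041] rows 17.5 t 36.2
```

```bash
python3 -m handwheel '{"dp":[[-1,-4,-4],[-2,-8,-5],[-4,-12,-5],[-5,-16,-5],[-6,-20,-5],[-7,-24,-5],[-8.3,-28,-5],[-9.5,-32,-5]],"delta_rot":[[0,0,-0.05],[0,0,-0.05],[0,0,-0.05],[0,0,-0.05],[0,0,-0.05],[0,0,-0.05],[0,0,-0.05],[0,0,-0.05]]}'
python3 -c "
from h import *
st();go(.46,-.36,.22,1.28)"
```

```text
t: 36.87
ee_pos: [0.4487, 0.0493, 0.2164]
tool_rot: [-0.331, -3.122, 0.001]
force: [1.9, -0.7, -0.1]
opening: 0.0851
t 36.87 p [0.4487 0.0493 0.2164] q [ 0.11  0.04 -0.41  1.12  0.    0.32] F [ 1.9 -0.7 -0.1] op 0.0851
dp [-9.69, -39.78, -0.35] rot [-0.0009, -0.0024, 0.0795] rows 9.8 t 36.87
```

```bash
python3 -m handwheel '{"dp":[[-1,-4,0],[-2,-8,0],[-3,-12,0],[-4,-16,0],[-5,-20,0],[-6,-24,0],[-7,-28,0],[-8,-32,0]],"delta_rot":[[0,0,0.08],[0,0,0.08],[0,0,0.08],[0,0,0.08],[0,0,0.08],[0,0,0.08],[0,0,0.08],[0,0,0.08]]}'
python3 -m handwheel '{"dp":[[-1,-4,0],[-1.9,-7.5,0],[-1.9,-7.5,0],[-1.9,-7.5,0]],"delta_rot":[[0,0,0],[0,0,0],[0,0,0],[0,0,0]]}'
python3 -c "
from h import *
st();im=camera('wrist');np.save('w20.npy',im);crop('wrist',0,0,560,420,1.4,'w20',im)"
```

```text
t: 37.53
ee_pos: [0.4599, -0.2801, 0.2161]
tool_rot: [-0.457, -3.106, -0.002]
force: [0.6, 0.2, 0.5]
opening: 0.085
t: 37.87
ee_pos: [0.4565, -0.3568, 0.2155]
tool_rot: [-0.461, -3.104, -0.003]
force: [0.7, -0.2, -0.4]
opening: 0.0849
t 37.87 p [ 0.4565 -0.3568  0.2155] q [-0.66  0.28 -0.12  1.17  0.   -0.37] F [ 0.7 -0.2 -0.4] op 0.0849
```

View pics/w20.png

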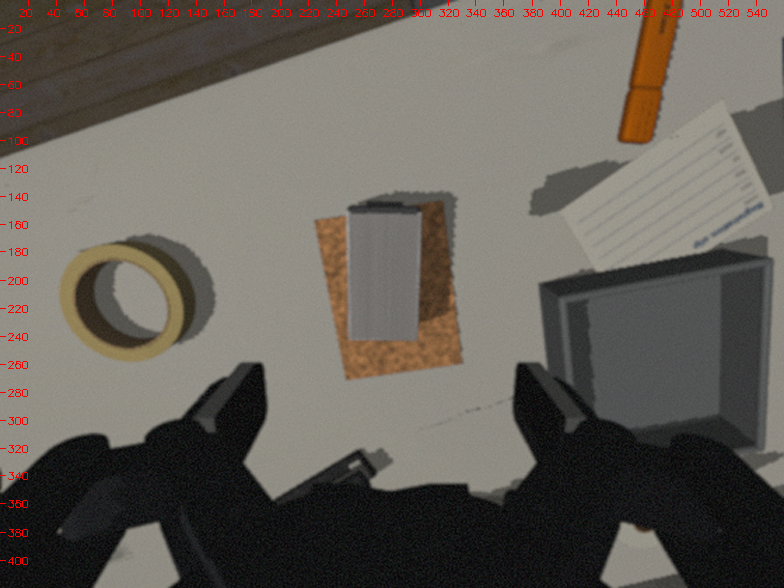

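```bash
python3 -c "
from h import *
im=np.load('w20.npy');crop('wrist',215,130,345,280,5,'w20c',im)"
```

```text
(no output)
```

View pics/w20c.png

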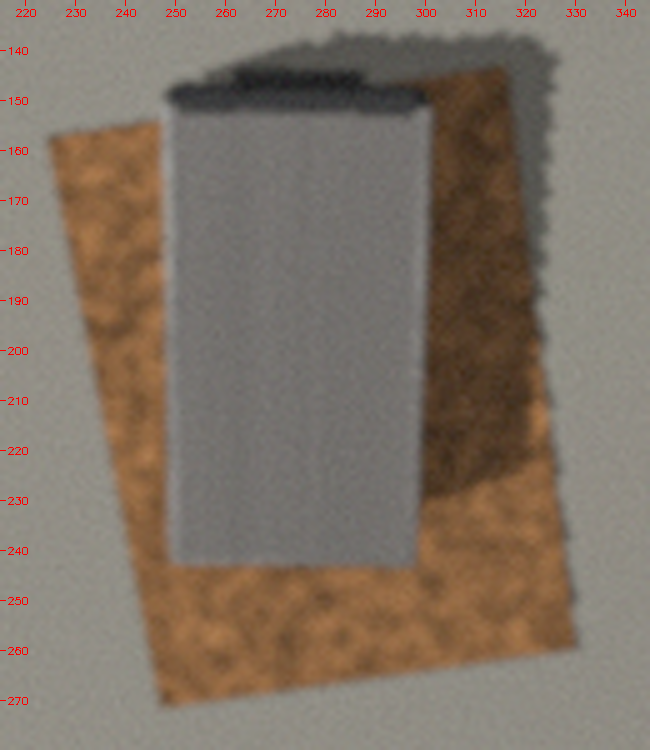

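```bash
python3 -c "
from h import *
c=lambda p:(215+p[0]/5,130+p[1]/5)
m,y=rect('wrist',[c(p) for p in [(163,112),(430,110),(168,566),(416,567)]],.042)
rect('wrist',[c(p) for p in [(50,138),(507,65),(162,706),(577,650)]],.003)
go(m[0],m[1],.12,y+np.pi/2)
P=m; print(proj('scene',m))
crop('scene',310,170,470,290,4.5,'s8')"
```

```text
centre [ 0.4607 -0.3624  0.042 ] long yaw -0.3071 len 0.1023 wid 0.0564 jaw yaw from wid 1.2782
centre [ 0.4852 -0.3624  0.003 ] long yaw -0.1403 len 0.15 wid 0.1095 jaw yaw from wid 1.4274
dp [-0.62, -0.57, 9.59] rot [0.0018, -0.0033, 0.0138] rows 2.3 t 37.92
[[386.0953067  203.09457472]]
```

View pics/s8.png

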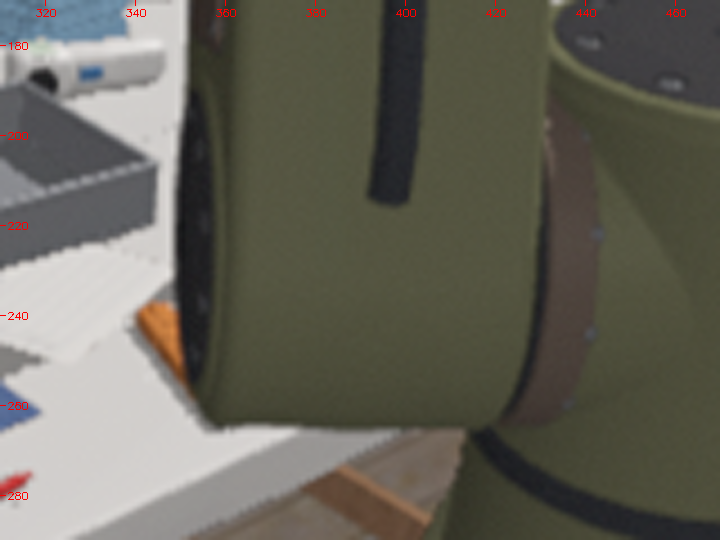

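```bash
python3 -c "
from h import *
c=lambda p:(215+p[0]/5,130+p[1]/5)
w=[c(p) for p in [(163,112),(430,110),(168,566),(416,567)]]
m,y=rect('wrist',w,.045)
ct=lambda p:(280+p[0]/4,130+p[1]/4)
t=[ct(p) for p in [(482,498),(560,512),(515,354),(594,372)]]
t=[t[1],t[0],t[3],t[2]]
# order: image TL in wrist = near-right(world -y)
for a,b in zip(w,t): print(tri([('wrist',a),('top',b)]))
go(m[0],m[1],.06,1.270)"
```

```text
centre [ 0.4605 -0.3615  0.045 ] long yaw -0.3057 len 0.1015 wid 0.056 jaw yaw from wid 1.2797
(array([ 0.40178899, -0.37125406,  0.05521599]), [0.0021643339800560698, 0.002164333980056063])
(array([ 0.41489182, -0.31890316,  0.05513783]), [0.004312826831655843, 0.004312826831655845])
(array([ 0.49590296, -0.40035941,  0.05771203]), [0.0007161821700166816, 0.0007161821700166611])
(array([ 0.51109187, -0.34789793,  0.05643075]), [0.0020798732865732967, 0.0020798732865733188])
dp [-0.58, -0.58, 15.63] rot [0.0016, -0.0028, 0.0089] rows 3.8 t 37.97
```

```bash
python3 -m handwheel '{"dp":[[-0.3,-0.4,3],[-0.3,-0.4,6],[-0.3,-0.4,9],[-0.3,-0.4,11],[-0.3,-0.4,12],[-0.3,-0.4,12],[-0.3,-0.4,12]],"delta_rot":[[0,0,0.01],[0,0,0.01],[0,0,0.01],[0,0,0.01],[0,0,0.01],[0,0,0.01],[0,0,0.01]]}'
python3 -c "
from h import *
st();im=camera('wrist');np.save('w21.npy',im);crop('wrist',130,90,430,320,2.6,'w21',im)"
```

```text
t: 38.55
ee_pos: [0.4597, -0.3594, 0.0983]
tool_rot: [-0.47, -3.106, -0.001]
force: [0.4, 1.0, -0.2]
opening: 0.0848
t 38.55 p [ 0.4597 -0.3594  0.0983] q [-0.66  0.37 -0.29  0.92  0.   -0.36] F [ 0.4  1.  -0.2] op 0.0848
```

View pics/w21.png

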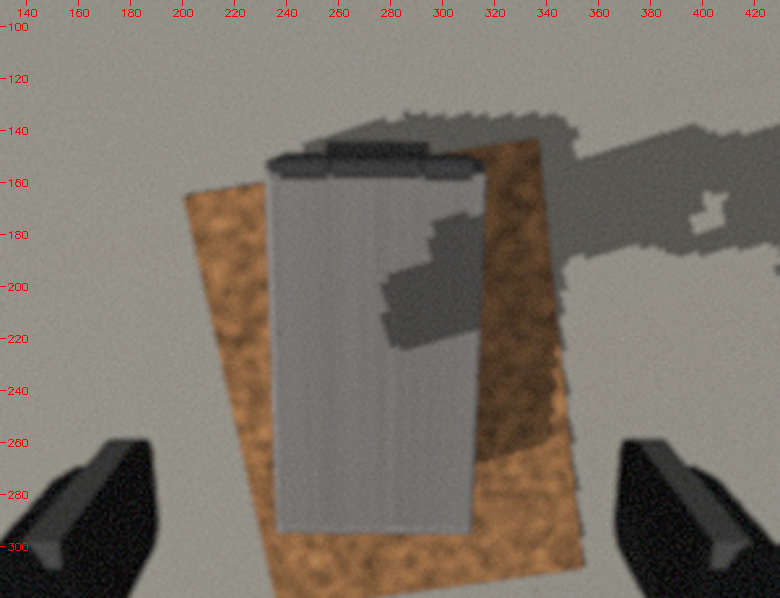

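```bash
python3 -c "
from h import *
c=lambda p:(130+p[0]/2.6,90+p[1]/2.6)
m,y=rect('wrist',[c(p) for p in [(267,172),(486,174),(276,533),(471,532)]],.045)
go(m[0],m[1],.012,1.275)
a=[(215+p[0]/5,130+p[1]/5) for p in [(163,112),(430,110),(168,566),(416,567)]]"
```

```text
centre [ 0.4599 -0.3642  0.045 ] long yaw -0.3128 len 0.1024 wid 0.0559 jaw yaw from wid 1.2683
dp [-0.07, -0.39, 8.72] rot [-0.0005, 0.0014, -0.005] rows 2.1 t 38.6
```

```bash
python3 -m handwheel '{"dp":[[0,-0.3,2.5],[0,-0.35,5],[0,-0.35,7],[0,-0.35,8.2],[0,-0.35,8.6],[0,-0.35,8.6],[0,-0.35,8.6]],"delta_rot":[[0,0,-0.005],[0,0,-0.005],[0,0,-0.005],[0,0,-0.005],[0,0,-0.005],[0,0,-0.005],[0,0,-0.005]]}'
python3 -c "
from h import *
st();im=camera('wrist');crop('wrist',130,90,430,320,2.6,'w22',im)"
```

```text
t: 39.18
ee_pos: [0.4593, -0.3644, 0.0133]
tool_rot: [0.464, 3.105, -0.001]
force: [0.1, -0.3, 0.2]
opening: 0.0846
t 39.18 p [ 0.4593 -0.3644  0.0133] q [-0.67  0.46 -0.37  0.74  0.   -0.37] F [ 0.1 -0.3  0.2] op 0.0846
```

View pics/w22.png

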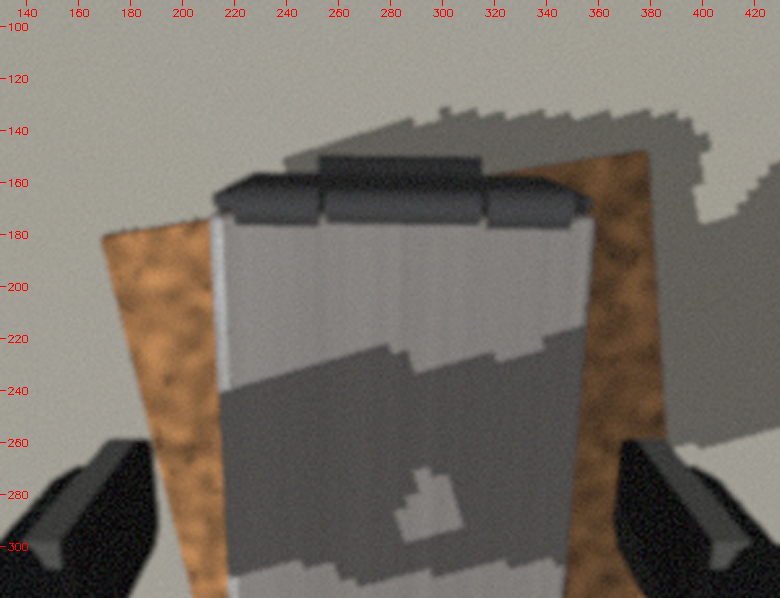

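```bash
python3 -m handwheel '{"dp":[[0,0,0],[0,0,0],[0,0,0],[0,0,0],[0,0,0],[0,0,0]],"delta_rot":[[0,0,0],[0,0,0],[0,0,0],[0,0,0],[0,0,0],[0,0,0]]}' 4.5
python3 -m handwheel '{"dp":[[0,0,-0.7],[0,0,-1.5],[0,0,-1.5],[0,0,-1.5]],"delta_rot":[[0,0,0],[0,0,0],[0,0,0],[0,0,0]]}'
python3 -c "
from h import *
st();im=camera('wrist');crop('wrist',130,90,430,320,2.6,'w23',im)"
```

```text
t: 39.73
ee_pos: [0.4593, -0.3642, 0.0132]
tool_rot: [0.464, 3.105, -0.001]
force: [-0.1, 0.8, 5.2]
opening: 0.0554
t: 40.07
ee_pos: [0.4588, -0.3642, 0.0276]
tool_rot: [0.464, 3.106, -0.001]
force: [0.6, 0.1, -2.5]
opening: 0.055
t 40.07 p [ 0.4588 -0.3642  0.0276] q [-0.67  0.44 -0.36  0.77 -0.   -0.37] F [ 0.6  0.1 -2.5] op 0.055
```

View pics/w23.png

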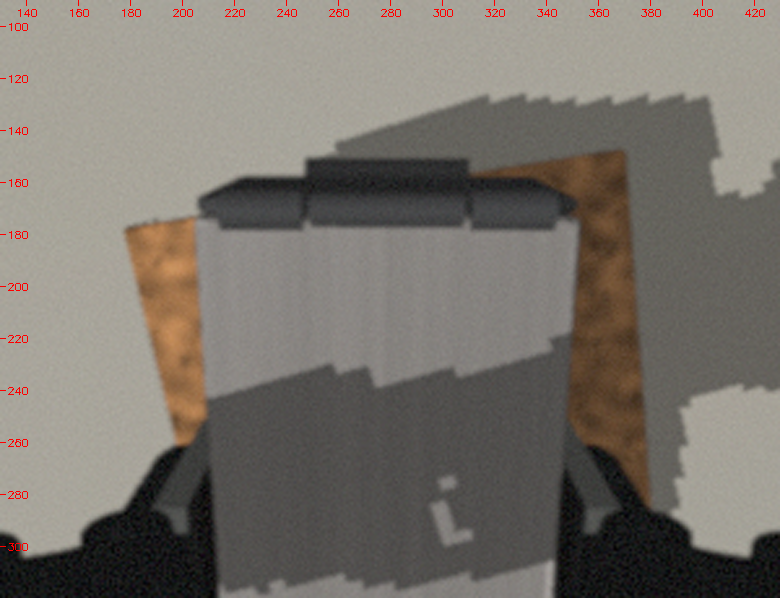

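```bash
python3 -m handwheel '{"dp":[[0,0,-2],[0,0,-4],[0,0,-6.5],[0,0,-9],[0,0,-11],[0,0,-11.5],[0,0,-11.5]],"delta_rot":[[0,0,0],[0,0,0],[0,0,0],[0,0,0],[0,0,0],[0,0,0],[0,0,0]]}'
python3 -c "
from h import *
st();u=np.array([-.966,.257,0]);M=np.array([.619,-.171,.095]);T=M-.051*u+[0,0,.006];print(T,np.hypot(*T[:2]));cmd([T[0],T[1],.14],pose(0,0,1.311))"
```

```text
t: 40.7
ee_pos: [0.4593, -0.3645, 0.1432]
tool_rot: [0.464, 3.105, -0.002]
force: [-0.1, 0.0, -3.7]
opening: 0.0549
t 40.7 p [ 0.4593 -0.3645  0.1432] q [-0.67  0.33 -0.22  1.01 -0.   -0.37] F [-0.1  0.  -3.7] op 0.0549
[ 0.668266 -0.184107  0.101   ] 0.6931629203910146
dp [-14.7, 23.36, 0.33] rot [-0.0012, 0.0027, -0.037] rows 6.6 t 40.7
```

```bash
python3 -m handwheel '{"dp":[[-1,1.5,0],[-3,4.5,0],[-5,7.8,0],[-7,11.1,0],[-9,14.4,0],[-11,17.5,0],[-13,20.6,0],[-14.3,22.7,0]],"delta_rot":[[0,0,0],[0,0,0],[0,0,-0.02],[0,0,-0.037],[0,0,-0.037],[0,0,-0.037],[0,0,-0.037],[0,0,-0.037]]}'
python3 -m handwheel '{"dp":[[-0.4,0.7,0],[-0.4,0.7,0],[-0.4,0.7,0],[-0.4,0.7,0]],"delta_rot":[[0,0,0],[0,0,0],[0,0,0],[0,0,0]]}'
python3 -c "
from h import *
st();cmd([.668,-.184,.101],pose(0,0,1.311));im=camera('wrist');crop('wrist',0,0,560,420,1.4,'w24',im);crop('top',280,130,400,250,6,'t4')"
```

```text
t: 41.37
ee_pos: [0.6627, -0.1854, 0.1389]
tool_rot: [-0.403, -3.113, -0.002]
force: [0.2, -0.7, -3.1]
opening: 0.0552
t: 41.7
ee_pos: [0.6656, -0.1836, 0.1407]
tool_rot: [-0.408, -3.112, 0.001]
force: [-0.4, -0.4, -2.8]
opening: 0.0548
t 41.7 p [ 0.6656 -0.1836  0.1407] q [-0.27  0.53  0.07  1.11 -0.   -0.01] F [-0.4 -0.4 -2.8] op 0.0548
dp [-0.25, 0.03, 3.97] rot [-0.0007, -0.0025, -0.0011] rows 1.0 t 41.7
```

View pics/w24.png

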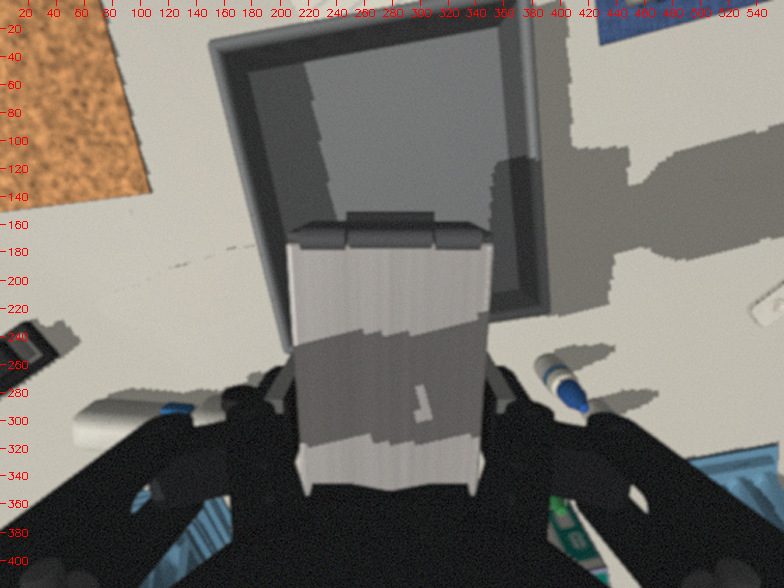

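View pics/t4.png

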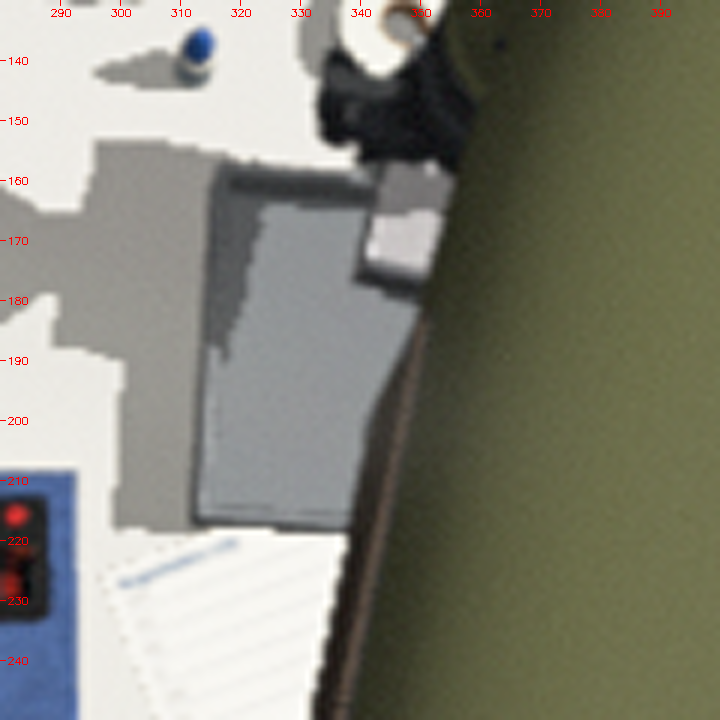

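```bash
python3 -m handwheel '{"dp":[[0,0,1],[0,0,2.5],[0,0,3.6],[0,0,4],[0,0,4],[0,0,4]],"delta_rot":[[0,0,0],[0,0,0],[0,0,0],[0,0,0],[0,0,0],[0,0,0]]}'
python3 -m handwheel '{"dp":[[0.11,0,-0.61],[0.29,0,-1.19],[0.54,0,-1.76],[0.85,0,-2.29],[1.04,0,-2.54],[1.23,0,-2.78],[1.23,0,-2.78],[1.23,0,-2.78]],"delta_rot":[[0,-0.12,0],[0,-0.24,0],[0,-0.36,0],[0,-0.48,0],[0,-0.54,0],[0,-0.6,0],[0,-0.6,0],[0,-0.6,0]]}'
python3 -c "
from h import *
st();im=camera('wrist');crop('wrist',0,0,560,420,1.4,'w25',im);crop('scene',250,150,410,260,4.8,'s9')"
```

```text
t: 42.3
ee_pos: [0.6669, -0.183, 0.1017]
tool_rot: [-0.407, -3.114, -0.0]
force: [-0.6, 0.6, -2.4]
opening: 0.0551
t: 42.97
ee_pos: [0.6542, -0.1794, 0.1298]
tool_rot: [0.33, 2.525, -0.102]
force: [0.0, -0.3, -3.0]
opening: 0.0551
t 42.97 p [ 0.6542 -0.1794  0.1298] q [-0.27  0.14 -0.72  0.11  0.01 -0.01] F [ 0.  -0.3 -3. ] op 0.0551
```

View pics/w25.png

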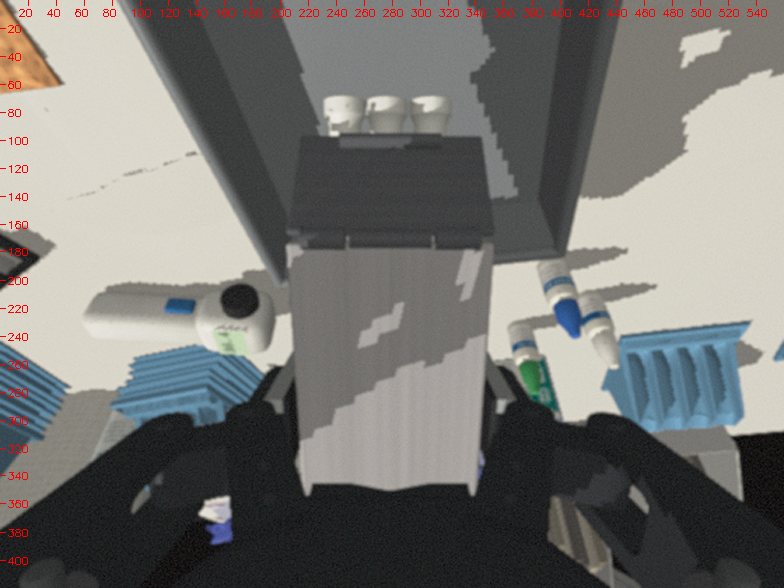

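View pics/s9.png

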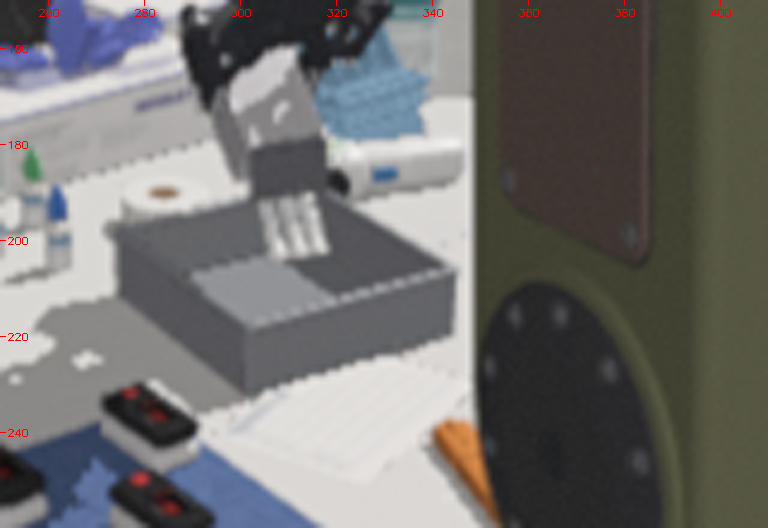

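```bash
python3 -m handwheel '{"dp":[[0.1,0,-0.5],[0.22,0,-1.1],[0.22,0,-1.2],[0.22,0,-1.2],[0.22,0,-1.2],[0.22,0,-1.2],[0.22,0,-1.2],[0.22,0,-1.2]],"delta_rot":[[0,-0.1,0],[0,-0.2,0],[0,-0.2,0],[0,-0.2,0],[0,-0.2,0],[0,-0.2,0],[0,-0.2,0],[0,-0.2,0]]}'
python3 -c "
from h import *
st();im=camera('wrist');crop('wrist',0,0,560,420,1.4,'w26',im);crop('scene',250,150,410,260,4.8,'s10')"
```

```text
t: 43.73
ee_pos: [0.6493, -0.1781, 0.1402]
tool_rot: [0.304, 2.324, -0.129]
force: [1.4, -0.6, -2.1]
opening: 0.0551
t 43.73 p [ 0.6493 -0.1781  0.1402] q [-0.27  0.09 -0.94 -0.26  0.01 -0.01] F [ 1.4 -0.6 -2.1] op 0.0551
```

View pics/w26.png

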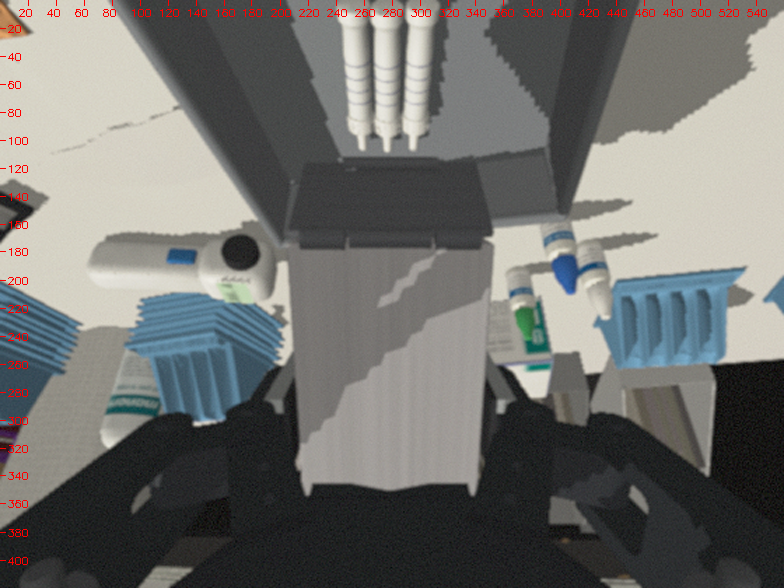

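View pics/s10.png

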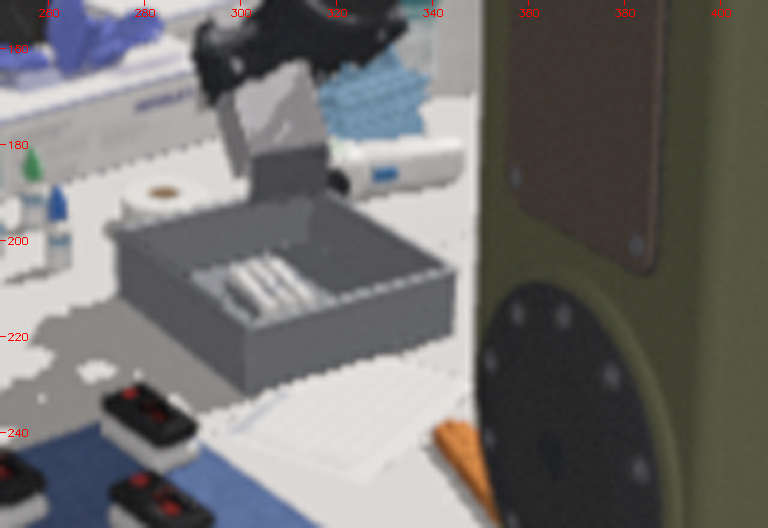

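```bash
python3 -c "
from h import *
cmd([.655,-.18,.17],pose(0,0,1.311))"
```

```text
dp [-2.71, -0.04, -1.62] rot [0.0, 0.8007, 0.0] rows 6.4 t 43.83
```

```bash
python3 -m handwheel '{"dp":[[-1.5,0,-1.5],[-2,0,-1.6],[-2.7,0,-1.6],[-2.7,0,-1.6],[-2.7,0,-1.6],[-2.7,0,-1.6],[-2.7,0,-1.6],[-2.7,0,-1.6]],"delta_rot":[[0,0.1,0],[0,0.2,0],[0,0.32,0],[0,0.44,0],[0,0.56,0],[0,0.68,0],[0,0.8,0],[0,0.8,0]]}'
python3 -m handwheel '{"dp":[[0,0,0],[0,0,0],[0,0,0]],"delta_rot":[[0,0,0],[0,0,0],[0,0,0]]}'
python3 -c "
from h import *
st();im=camera('wrist');crop('wrist',0,0,560,420,1.4,'w27',im);cmd([.4852,-.3624,.10],pose(0,0,1.435));crop('top',370,170,450,270,6,'t5')"
```

```text
t: 44.5
ee_pos: [0.6559, -0.1798, 0.1709]
tool_rot: [-0.407, -3.113, -0.0]
force: [1.1, -0.3, -2.9]
opening: 0.0552
t: 44.75
ee_pos: [0.6541, -0.1794, 0.1682]
tool_rot: [0.407, 3.114, -0.0]
force: [0.2, 0.4, -2.2]
opening: 0.0553
t 44.75 p [ 0.6541 -0.1794  0.1682] q [-0.27  0.49  0.06  1.15 -0.   -0.01] F [ 0.2  0.4 -2.2] op 0.0553
dp [11.58, -22.03, 6.87] rot [-0.0001, 0.0019, -0.124] rows 6.2 t 44.8
```

View pics/w27.png

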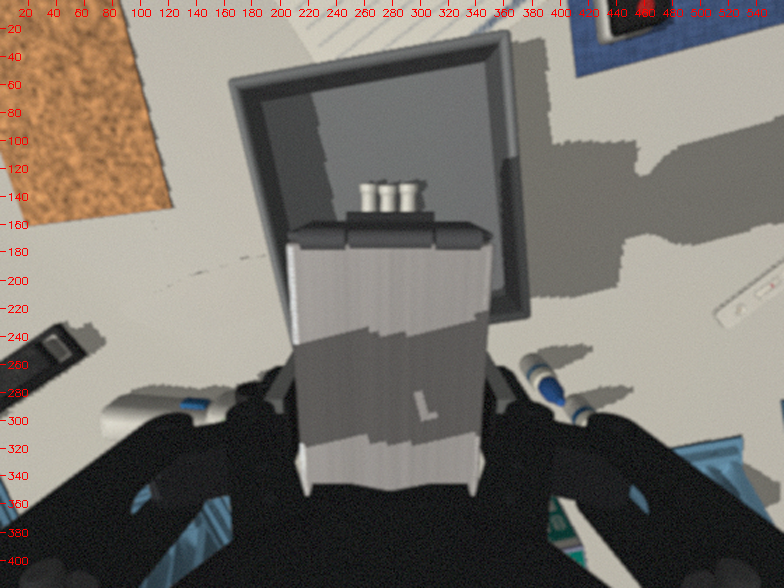

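```bash
python3 -m handwheel '{"dp":[[0.7,-1.4,0],[2,-4,0],[3.5,-7,0],[5.2,-10,0],[7,-13,0],[8.6,-16.5,0],[10.2,-19.5,0],[11.5,-22,0]],"delta_rot":[[0,0,-0.03],[0,0,-0.06],[0,0,-0.09],[0,0,-0.12],[0,0,-0.12],[0,0,-0.12],[0,0,-0.12],[0,0,-0.12]]}'
python3 -m handwheel '{"dp":[[0,0,1],[0,0,3],[0,0,5],[0,0,7],[0,0,8],[0,0,8],[0,0,8]],"delta_rot":[[0,0,0],[0,0,0],[0,0,0],[0,0,0],[0,0,0],[0,0,0],[0,0,0]]}'
python3 -c "
from h import *
st();im=camera('wrist');crop('wrist',0,0,560,420,1.4,'w28',im);crop('top',380,190,450,270,7,'t5');cmd([.484,-.363,.02],pose(0,0,1.435))"
```

```text
t: 45.52
ee_pos: [0.4838, -0.3635, 0.1704]
tool_rot: [0.221, 3.131, -0.004]
force: [-0.4, 0.2, -2.8]
opening: 0.0552
t: 46.1
ee_pos: [0.4861, -0.3618, 0.0895]
tool_rot: [0.219, 3.134, -0.0]
force: [-0.5, 1.1, -2.6]
opening: 0.0552
t 46.1 p [ 0.4861 -0.3618  0.0895] q [-0.64  0.41 -0.24  0.92  0.   -0.5 ] F [-0.5  1.1 -2.6] op 0.0552
dp [0.34, -0.06, 7.06] rot [-0.0013, 0.0024, -0.0038] rows 1.7 t 46.2
```

View pics/w28.png

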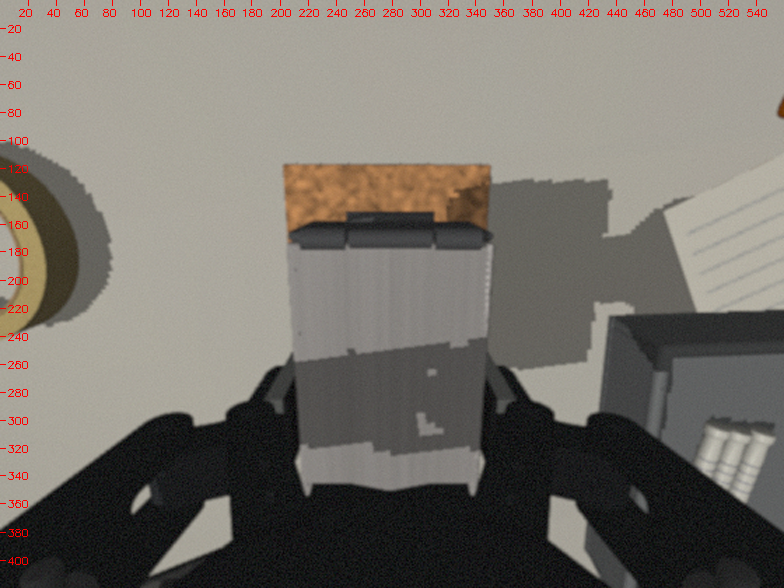

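View pics/t5.png

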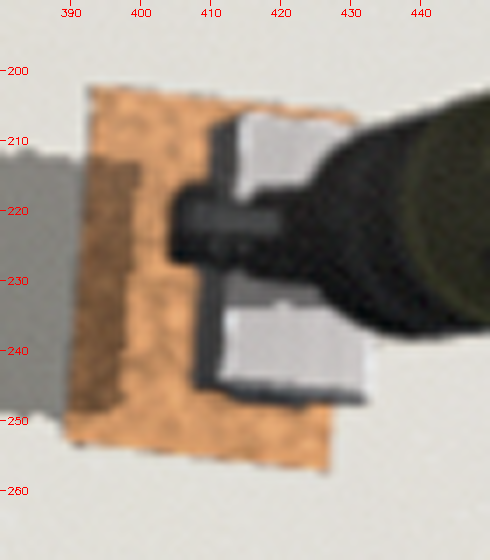

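```bash
python3 -c "
from h import *
a=onz('wrist',(283/1.4,165/1.4),.003);b=onz('wrist',(490/1.4,165/1.4),.003)
d=b-a;print(a,b,np.linalg.norm(d),np.arctan2(d[1],d[0]));n=np.array([d[1],-d[0],0])/np.linalg.norm(d)
c=(a+b)/2+.075*n;print(c);cmd([c[0],c[1],.022],pose(0,0,np.arctan2(d[1],d[0])));st()"
```

```text
[ 0.40406376 -0.40936326  0.003     ] [ 0.41939894 -0.30058838  0.003     ] 0.10985054593209531 1.4307384730017592
[ 0.48599695 -0.36544585  0.003     ]
dp [0.11, -0.27, 6.86] rot [-0.0013, 0.0024, 0.0005] rows 1.6 t 46.2
t 46.2 p [ 0.4873 -0.3628  0.0906] q [-0.64  0.41 -0.24  0.92  0.   -0.5 ] F [-0.2  0.2 -3.5] op 0.0551
```

```bash
python3 -m handwheel '{"dp":[[0.15,-0.2,1.5],[0.15,-0.2,3.5],[0.15,-0.2,5.5],[0.15,-0.2,6.8],[0.15,-0.2,7],[0.15,-0.2,7],[0.15,-0.2,7]],"delta_rot":[[0,0,0],[0,0,0],[0,0,0],[0,0,0],[0,0,0],[0,0,0],[0,0,0]]}'
python3 -m handwheel '{"dp":[[0,0,0.2],[0,0,0.3],[0,0,0.3]],"delta_rot":[[0,0,0],[0,0,0],[0,0,0]]}'
```

```text
t: 46.78
ee_pos: [0.4857, -0.3649, 0.0204]
tool_rot: [0.219, 3.132, -0.002]
force: [-0.4, 0.1, -2.7]
opening: 0.0551
t: 47.03
ee_pos: [0.4851, -0.3645, 0.0166]
tool_rot: [0.219, 3.133, -0.001]
force: [0.5, 0.1, -2.5]
opening: 0.0551
```

```bash
python3 -m handwheel '{"dp":[[0,0,0.2],[0,0,0.2],[0,0,0.2]],"delta_rot":[[0,0,0],[0,0,0],[0,0,0]]}'
python3 -m handwheel '{"dp":[[0,0,0.1],[0,0,0.1],[0,0,0.1]],"delta_rot":[[0,0,0],[0,0,0],[0,0,0]]}'
```

```text
t: 47.28
ee_pos: [0.4846, -0.3641, 0.0139]
tool_rot: [-0.219, -3.134, -0.0]
force: [0.4, 0.4, -1.7]
opening: 0.055
t: 47.53
ee_pos: [0.4848, -0.3642, 0.0132]
tool_rot: [0.219, 3.134, -0.0]
force: [-0.8, 1.1, 1.3]
opening: 0.0551
```

Touching the pad. Release and lift.

```bash
python3 -m handwheel '{"dp":[[0,0,0.03],[0,0,0.03],[0,0,0.03],[0,0,0.03],[0,0,0.03],[0,0,0.03]],"delta_rot":[[0,0,0],[0,0,0],[0,0,0],[0,0,0],[0,0,0],[0,0,0]]}' 8.5
python3 -m handwheel '{"dp":[[0,0,-1],[0,0,-4],[0,0,-8],[0,0,-12],[0,0,-16],[0,0,-20],[0,0,-20],[0,0,-20]],"delta_rot":[[0,0,0],[0,0,0],[0,0,0],[0,0,0],[0,0,0],[0,0,0],[0,0,0],[0,0,0]]}'
python3 -c "
from h import *
st();im=camera('wrist');crop('wrist',0,0,560,420,1.4,'w29',im);crop('top',110,130,310,290,4,'t6')"
```

```text
t: 48.03
ee_pos: [0.4848, -0.3642, 0.0127]
tool_rot: [0.219, 3.134, -0.0]
force: [-0.3, -0.3, -0.3]
opening: 0.0854
t: 48.7
ee_pos: [0.4864, -0.3655, 0.2167]
tool_rot: [0.219, 3.128, -0.006]
force: [0.4, -0.6, -0.8]
opening: 0.0848
t 48.7 p [ 0.4864 -0.3655  0.2167] q [-0.64  0.33 -0.06  1.18  0.   -0.5 ] F [ 0.4 -0.6 -0.8] op 0.0848
```

View pics/w29.png

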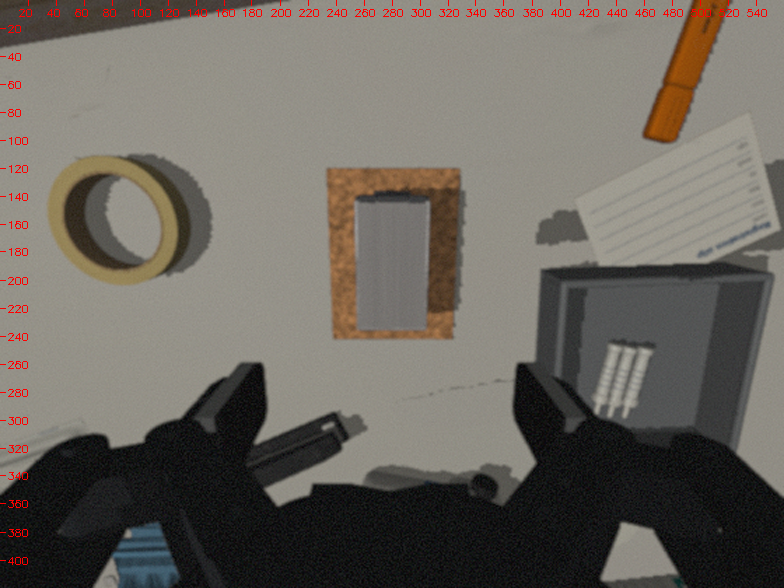

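View pics/t6.png

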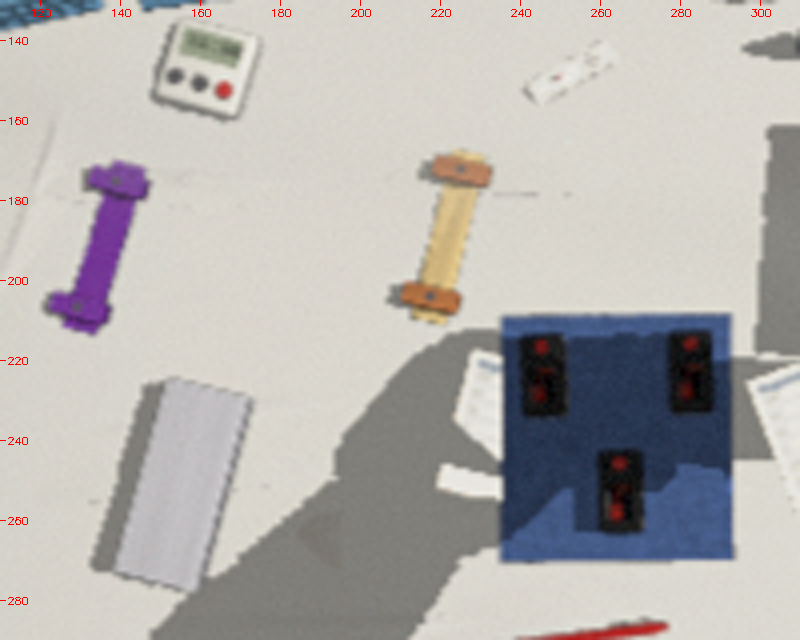

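```bash
python3 -c "
from h import *
im=camera('wrist');crop('wrist',220,105,345,255,5,'w30',im);st()"
```

```text
t 48.85 p [ 0.484  -0.3636  0.2116] q [-0.64  0.33 -0.07  1.17  0.   -0.5 ] F [-0.2 -0.4  0.4] op 0.085
```

View pics/w30.png

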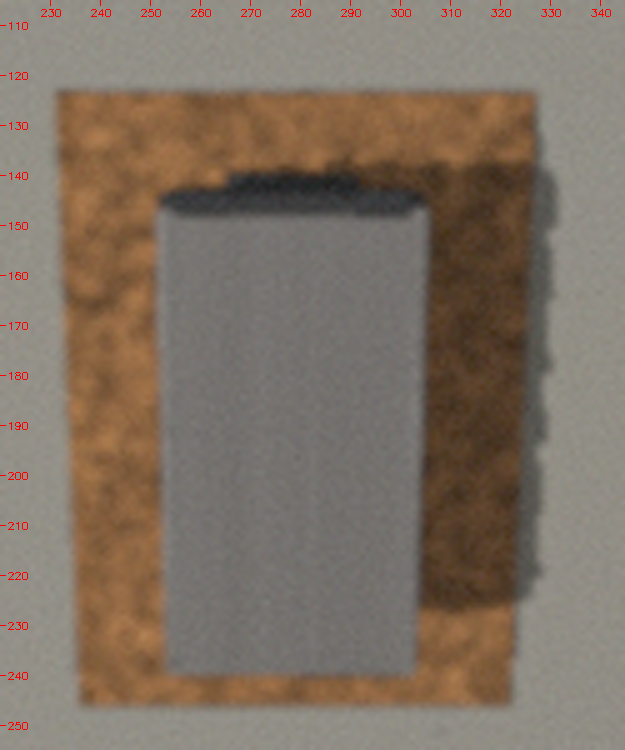

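```bash
python3 -c "
from h import *
c=lambda p:(220+p[0]/5,105+p[1]/5)
rect('wrist',[c(p) for p in [(156,208),(430,205),(165,675),(417,675)]],.045)
rect('wrist',[c(p) for p in [(57,92),(536,92),(80,705),(511,705)]],.003)"
```

```text
centre [ 0.4832 -0.3643  0.045 ] long yaw -0.1441 len 0.102 wid 0.0561 jaw yaw from wid 1.4358
centre [ 0.4837 -0.3633  0.003 ] long yaw -0.1409 len 0.1493 wid 0.1093 jaw yaw from wid 1.4304
```

```bash
python3 -c "
from h import *
print(hand_in())"
```

```text
the job is handed in; nothing more can be done
None
```

The job is finished and handed in at about 49 s of the 208 s allowed.

- **Oximeters:** three were present (only one on the top plate). All three stand upright on the blue mat, well apart.
- **Spacer plates:** all three are piled squarely on the wooden pile stand. The top plate measured about 5–6 mm off the stand's centre and within 0.01 rad of its direction. The purple look-alike was not touched.
- **Caddy:** it had been knocked a few centimetres before I reached it, so I found it again. I carried it level to the tray and tipped it to about 46° with its mouth low over the tray. All three tubes slid out and lie on the tray floor.
- **Caddy back on its pad:** it stands level, about 1 mm off the pad's centre and aligned with it to 0.005 rad.
- **Flap:** I saw it closed from above as the caddy came level, and it looks the same as at the start. I did not view it from the side.

**Checks that disagreed:**
- **Contact heights:** the second and third plates touched the pile about 6 mm sooner than I had worked out.
- **Press force:** the wrist reading briefly reached 32 N when the second plate touched down, and 35 N when I set down the second oximeter. Both presses were through the fingers and under the limits. The pictures taken afterwards show these parts seated flat.
- **Caddy height:** the two-view measurement put its top at about 56 mm instead of 45 mm. I took 45 mm, which fits its known length and width, and the grasp confirmed it.

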